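# Hang the chainring on the swing-out hook

### The job

First swing the folded hook on the blue tool panel all the way out. Then, as the chainring's pocket leaves no room for fingers, press its rim down at the scooped end of the tray (the end away from the bolt trough) so that it tips up and stays up by itself, take it by the raised rim, and hang it by its centre opening on the hook's bar, behind the upturned lip; leave it hanging still with the hook fully out, and the other things on the bench where they are.

Things in the scene. Friction and masses are not known exactly. Their poses are not given: they have to be found in the camera images.
- panel: Upright blue perforated tool panel, fixed, 460 mm wide, up to 415 mm above the bench. Origin on the bench below the middle of its front face; own -x points out of the front face, y along the panel, z up. Its foot reaches 40 mm in front of the face, 12 mm high. Spanners hang flat on it (within 15 mm) at y = -100 to -205 mm, over 215 mm above the bench.
- hook (a joint): Angle of the swing-out hook about its upright pin (rad): 0 = folded, its bar parallel to the panel face, 30 mm in front of it, along the panel's -y; pi/2 = fully out at its stop, square to the face. Opens clockwise seen from above (panel's -y to -x). Stiff: it stays where left; about 2 N at the lip moves it. Starts within 0.12 rad of folded.
- hook_hinge (a point): On the hook's upright hinge pin at the height of the bar's centre line, 200 mm above the bench, 30 mm in front of the panel face. A steel bracket 50 mm wide, 90 mm high holds the pin. Turns with the hook: y along the bar to the lip, z up.
- hook_lip (a point): On the axis of the hook's lip, 20 mm above the bar's centre line: a round upright steel end, 10 mm in diameter, 140 mm from the pin; its top is 37 mm, the bar's upper side 5 mm above the bar's centre line. The panel rises 215 mm above the bar, so the folded lip is reached with the gripper tilted, fingers pointing down and in to the panel.
- hook_bar (a point): On the centre line of the hook's round steel bar (10 mm in diameter, level), 85 mm from the hinge pin. Turns with the hook: y along the bar towards the lip, z up.
- tray: Dark grey parts tray, fixed, 75 mm high, 160 mm wide (y), from x = -135 (bolt trough at this end) to +90 mm (scooped end). Origin on the bench under the pocket's centre. Round pocket 131 mm wide, 9 mm deep, floor level up to a straight edge at x = +14 mm, then falling at 50 degrees to a wall at x = +65 mm. Pressed there (under 3 N), the ring tips, slides down and stays leaning at 50 degrees, its -x rim about 27 mm above the tray.
- pocket (a point): Centre of the pocket at its level floor, 66 mm above the bench; axes as the tray.
- chainring: Flat grey aluminium chainring, toothed outside, 126 mm across the teeth, round centre opening 62 mm, 5 mm thick, 0.1 to 0.2 kg. Origin at its centre, mid thickness; z is its axis, up while it lies in the pocket. It starts flat in the pocket, upper face 4 mm below the tray's top.
- oil: White plastic oil bottle, 48 mm in diameter, 135 mm high, standing beyond the tray; origin under it. Leave it alone.
- grease: White jar with a grey lid, 72 mm in diameter, 60 mm high, standing to the left; origin under it. Leave it alone.
- cassette: Stepped steel stack of sprockets, 112 mm in diameter, 39 mm high, lying beyond the tray to the left; origin under it. Leave it alone.
- spanner: Steel spanner, 160 mm long, lying on the bench between tray and panel, nearer the robot; x along it. Leave it alone.
Things that resemble listed ones, but are neither listed nor needed, are in the scene too. Of the things like the chainring, leave any that is turquoise; of the rest the larger one is meant.

How it is judged:
By the outcome, as a careful person would: the job done as asked, in the order asked, and still so for the second after the job is handed in, with the robot touching nothing.
It also fails if it takes over 72 s, if anything falls off the work surface, if the arm or the gripper's body presses on something with over 40 N, if the wrist force passes 120 N, or if a joint passes its speed limit or range.

### The arm

A 6-joint arm with a two-finger parallel gripper is mounted at the origin on the work surface. World frame = base frame: x ahead of the robot, y to its left, z up, the work surface at z = 0. Lengths are in mm, angles in rad, forces in N, time in s.
With the tool pointing down it reaches from about 300 to 775 mm from the base axis. Payload 14.6 kg.
Tool frame: the origin (TCP) lies between the finger pads; the fingertips stand 8 mm ahead of it and the grasp point (between the pads) lies 11 mm behind it; x points along the fingers, y is the direction in which the jaws open and shut, and the axes are right-handed (so a half turn about x gives the same grasp; the last joint's range is limited). The gripper opens to 94 mm and grips with 3 to 60 N. Pads are 16 mm wide; open, the fingers measure 119 mm over their backs; the gripper's body (75 mm by 177 mm) begins 78 mm behind the grasp point.
Start: joints at [1.123, 0.3, 1.521, -0, 1.321, -0.067], TCP at [204.411, 510.593, 192.746] pointing down, gripper open.
Joint ranges: [-3.03, 3.03], [-0.79, 2.21], [0.23, 2.52], [-1.04, 4.18], [0, 3.07], [-2.55, 2.55]. Speed limits (rad/s): [2.22, 2.22, 2.57, 3.14, 3.14, 3.14].

### API

Orientations are given as [roll, pitch, yaw] about the fixed x, y, z axes, in that order (R = Rz(yaw) Ry(pitch) Rx(roll)).
In Python, from cell import telemetry, camera, calibration, order gives the robot as it stands.
- The arm moves only by the shell command python3 -m handwheel 'ROWS' [FORCE]. ROWS is JSON, a list of rows, each a list of 7 numbers: the turn, a rotation vector about the tool's x, y, z as a fraction of full scale, then the shift along the tool's x, y, z as a fraction of full scale, then the opening, from 0 (shut) to 1 (fully open). A call has 1 to 12 rows; each row is the pose to reach, as a shift and turn from the pose measured when the call began, along the tool's axes at that moment, turning the shorter way round; what a row does not reach only later rows make up. Full scale, the value 1, is 300 mm for a shift and pi rad for a turn. A row lasts 1/8 s, in which the tool goes at most 62.5 mm and 10.7 degrees, less where a joint would pass 70% of its speed; a pose out of reach is approached as far as the arm can. A call with a number of a shift or a turn outside -1 to 1 is refused whole. A call with a gripper value outside its range is refused whole. The fingers move at their own pace and stop on an object; FORCE is the grip in N (left out, the last holds). Time passes only in rows, so rows that repeat a pose let the fingers close. It gives the time, the measured TCP pose, the force and the opening at its end, in the units of the state.
- telemetry.read_state(): the state, without advancing time (a new reading comes with each control period).
- camera(name): name is "side" or "top" or "wrist"; returns the picture (480x640x3 uint8, red, green, blue); there is no depth.
- calibration(name): a dict with "fov_y" (degrees; the focal length in pixels is half the picture's height over the tangent of half this angle, whatever the lens; pixels are square), "cx", "cy" (the principal point, pixels), "position" and "attitude" of the camera in the world. Camera axes: x right, y down, z forward; pixel columns grow to the right and rows downward; lengths in mm; the calibration is good to about 2 mm. The wrist camera is an equidistant fisheye: a pixel r from the principal point sees the ray r / f radians off the axis. A picture is of the moment at which its call begins: read the wrist's pose just before it. calibration takes no time and is no camera call; for the wrist camera it gives the pose at the moment of the call.
- order.sign_off(): hands the job in, once; it reports no verdict.
The state is a dict: "clock": time; "joints": joint angles; "qd": joint speeds; "effort": joint torques, N m; "eef_pos": TCP position; "eef_rot": TCP orientation; "wrist_force": force on the tool from outside, world axes, zero at the start; "moment": the same for the moment, N m; "finger_gap": finger opening in mm.
Only numpy, scipy, OpenCV 4.12 (cv2) and the standard library are available. Lean on these libraries where they do the work, as an engineer would, in place of code of your own. Each camera call takes 0.05 s, during which the arm holds its last target.

## Working session

There is one attempt and no reset: what is moved stays moved. The work goes in short steps, Python scripts to look and compute and a shell command to move; the robot and the scene stay as the last step left them, time stands still between calls to the robot, and variables do not carry over. Pictures are saved under pics/ and viewed, and the job is handed in when it is done.

```bash
ls; mkdir -p pics; python3 - <<'E'
from cell import telemetry, camera, calibration, order
import cv2
print(telemetry.read_state())
for n in ("side","top","wrist"):
    print(n,calibration(n))
    cv2.imwrite(f"pics/{n}0.png",camera(n)[:,:,::-1])
E
```

```text
pics
{'clock': 0.0, 'joints': array([ 1.12341953e+00,  3.00478518e-01,  1.52161451e+00, -1.97480038e-05,
        1.32066180e+00, -6.65741563e-02]), 'qd': array([-0.00018364,  0.0007002 , -0.00034194, -0.00068833, -0.00269573,
       -0.00078654]), 'effort': array([-3.84825780e-04, -5.31809235e+01, -3.52741134e+01,  7.08858669e-02,
        2.44285382e-02, -1.56794345e-04]), 'eef_pos': array([204.28840543, 510.34888934, 192.1681203 ]), 'eef_rot': array([-1.62091341,  1.56963399, -2.00171115]), 'wrist_force': array([-0.36561494, -0.66777291,  1.00340811]), 'moment': array([ 0.05524819, -0.00012349, -0.01306878]), 'finger_gap': 93.9078968535919}
side {'fov_y': 48.06247723579801, 'cx': 327.9950812002558, 'cy': 242.15087022502743, 'position': array([1253.41740952, -159.50495756,  987.42337356]), 'attitude': array([-2.40115069, -0.00354599,  1.31994411])}
top {'fov_y': 51.470017495140446, 'cx': 329.7416505789403, 'cy': 234.73535286132397, 'position': array([ 269.32875909,   67.97336288, 1300.15598243]), 'attitude': array([-2.92306469e+00,  1.00551534e-03, -1.63802841e+00])}
wrist {'fov_y': 65.70646984690485, 'cx': 313.64589438757184, 'cy': 245.28008700589155, 'position': array([131.24910632, 540.61074829, 384.6072347 ]), 'attitude': array([2.87111366e+00, 1.80941954e-03, 1.19041556e+00])}
```

View pics/top0.png

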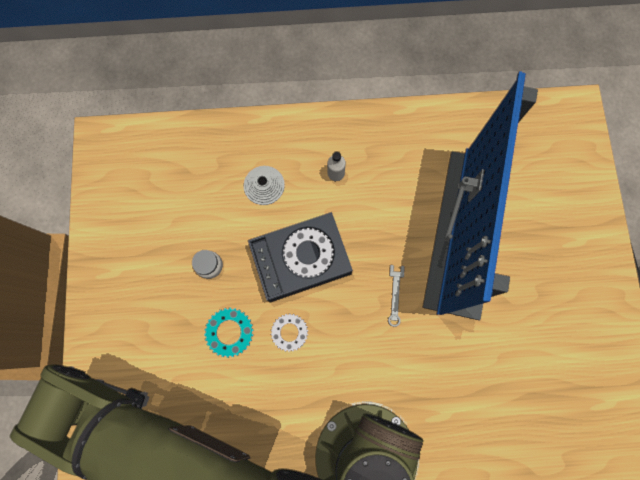

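View pics/side0.png

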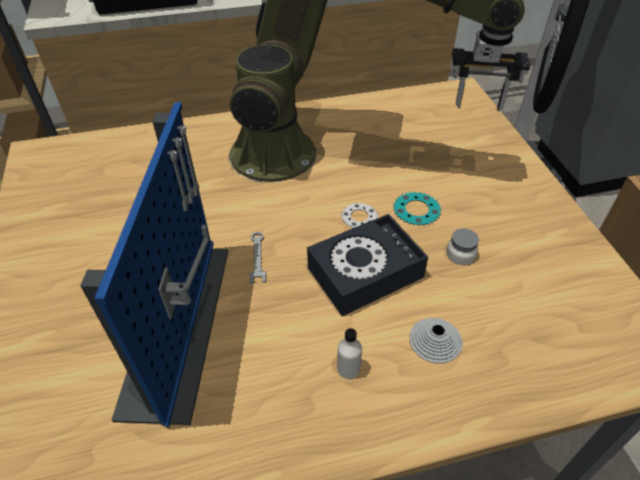

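View pics/wrist0.png

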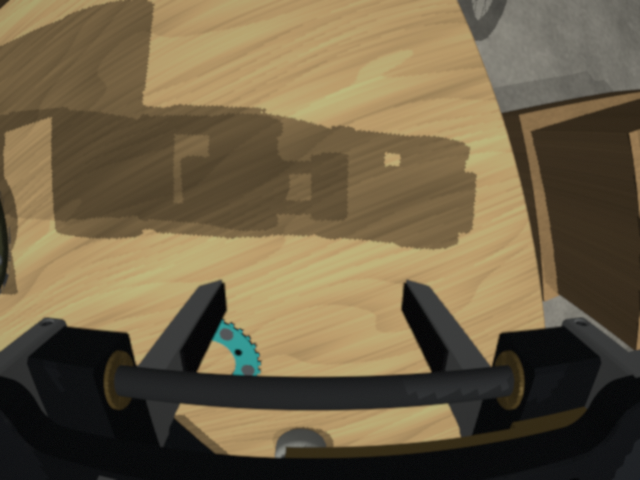

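Chainring candidates in the top view are the grey ring in the tray (308,252), a smaller grey ring on the bench (290,332) and a turquoise ring (229,332). I choose the large grey ring in the tray and check it in a close crop.

```bash
cat > h.py <<'E'
from cell import telemetry, camera, calibration, order
import cv2, numpy as np
from scipy.spatial.transform import Rotation as R
def rot(e): return R.from_euler('xyz',e).as_matrix()
def ray(n,u,v):
    c=calibration(n); f=240/np.tan(np.radians(c['fov_y']/2))
    d=np.array([(u-c['cx'])/f,(v-c['cy'])/f,1.])
    if n=='wrist':
        r=np.hypot(d[0],d[1]); d=np.array([d[0]/r*np.sin(r),d[1]/r*np.sin(r),np.cos(r)])
    d=rot(c['attitude'])@d
    return np.array(c['position']),d/np.linalg.norm(d)
def onz(n,u,v,z):
    o,d=ray(n,u,v); return o+d*(z-o[2])/d[2]
def proj(n,p):
    c=calibration(n); f=240/np.tan(np.radians(c['fov_y']/2))
    q=rot(c['attitude']).T@(np.array(p,float)-c['position'])
    if n=='wrist':
        r=np.hypot(q[0],q[1]); th=np.arctan2(r,q[2]); return np.array([c['cx']+f*th*q[0]/r,c['cy']+f*th*q[1]/r])
    return np.array([c['cx']+f*q[0]/q[2],c['cy']+f*q[1]/q[2]])
def tri(n1,p1,n2,p2):
    o1,d1=ray(n1,*p1);o2,d2=ray(n2,*p2)
    A=np.stack([d1,-d2],1); s=np.linalg.lstsq(A,o2-o1,rcond=None)[0]
    a=o1+s[0]*d1;b=o2+s[1]*d2
    return (a+b)/2,np.linalg.norm(a-b)
def crop(src,dst,x,y,w,h,k=4):
    im=cv2.imread(src); cv2.imwrite(dst,cv2.resize(im[y:y+h,x:x+w],None,fx=k,fy=k,interpolation=cv2.INTER_CUBIC))
E
python3 - <<'E'
from h import *
crop('pics/top0.png','pics/ct_tray.png',190,190,180,150,4)
crop('pics/top0.png','pics/ct_panel.png',400,60,160,270,2)
crop('pics/side0.png','pics/cs_panel.png',90,90,160,340,2)
crop('pics/side0.png','pics/cs_tray.png',290,180,180,150,4)
im=cv2.imread('pics/top0.png'); 
E
```

```text
(no output)
```

View pics/ct_tray.png

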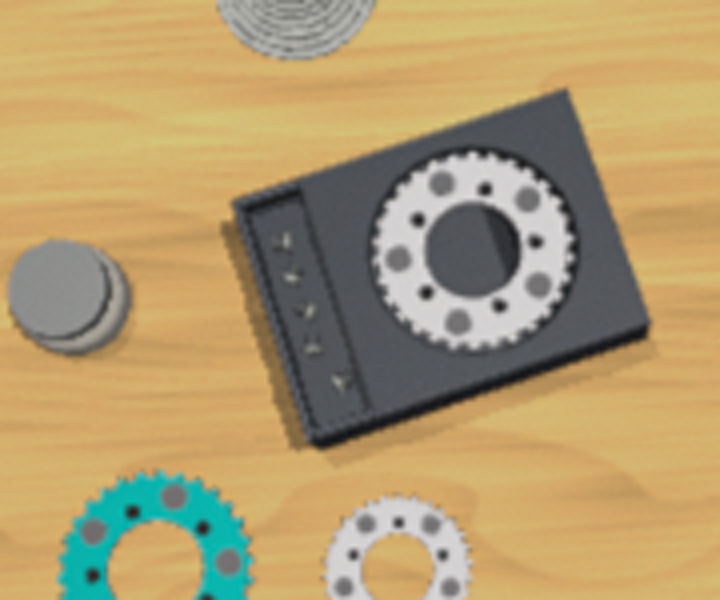

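View pics/ct_panel.png

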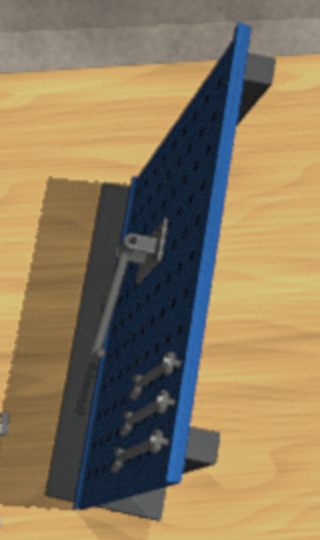

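View pics/cs_panel.png

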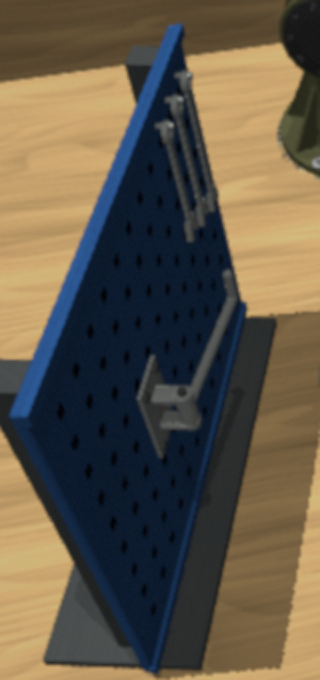

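View pics/cs_tray.png

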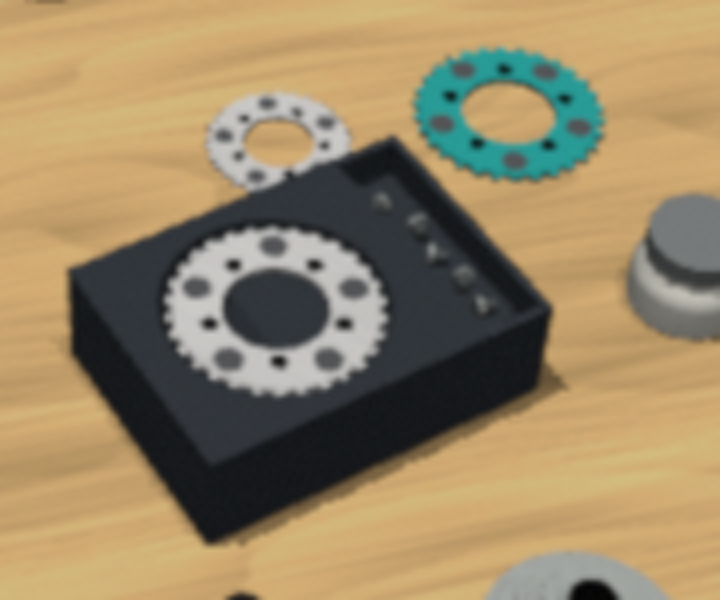

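```bash
python3 - <<'E'
from h import *
np.set_printoptions(precision=1,suppress=True)
P=[((331.7,212.5),(342.5,296.2)),((352.2,271.3),(307.5,247.5)),((248.7,240.5),(427.5,257)),((268,298),(388,214.5))]
for t,s in P: print('tray',onz('top',*t,75),onz('side',*s,75),tri('top',t,'side',s))
for n in('top','side'):
    im=cv2.imread(f'pics/{n}0.png'); hsv=cv2.cvtColor(im,cv2.COLOR_BGR2HSV)
    m=((hsv[...,2]>150)&(hsv[...,1]<40)).astype(np.uint8)
    cs,_=cv2.findContours(m,cv2.RETR_CCOMP,cv2.CHAIN_APPROX_NONE)
    for c in cs:
        if cv2.contourArea(c)>150:
            e=cv2.fitEllipse(c); print(n,e,onz(n,*e[0],71))
for nm,t,s in [('pintop',(466.5,180),(181,286)),('lip',(449,236),(204,226)),('panA',(521.5,72.5),(100,297.5)),('panB',(487.5,301),(179,104))]:
    print(nm,tri('top',t,'side',s))
E
```

```text
tray [598.4  42.1  75. ] [603.1  42.   75. ] (array([599.8,  42.5,  70.4]), np.float64(1.051940185716897))
tray [444.4   1.6  75. ] [451.    1.3  75. ] (array([445.4,   1.8,  68.8]), np.float64(1.1694782614389077))
tray [539.8 255.2  75. ] [544.8 255.7  75. ] (array([541.1, 256.8,  70.4]), np.float64(1.8581420878766866))
tray [392.5 212.6  75. ] [394.4 213.3  75. ] (array([392.9, 213.4,  73.4]), np.float64(1.1342118037147118))
top ((11.846480369567871, 428.4259338378906), (29.052946090698242, 81.93756866455078), 5.577505588531494) [130.6 820.6  71. ]
top ((289.0227355957031, 332.1422424316406), (34.74905014038086, 35.70823669433594), 29.560789108276367) [307.1 165.6  71. ]
top ((289.0167236328125, 332.0584411621094), (19.47748374938965, 20.074264526367188), 42.550048828125) [307.3 165.6  71. ]
top ((307.72540283203125, 252.26927185058594), (46.71433639526367, 47.29416275024414), 60.61367416381836) [500.5 109.   71. ]
top ((307.8116149902344, 251.96768188476562), (25.269145965576172, 25.611543655395508), 69.66771697998047) [501.3 108.8  71. ]
top ((632.56298828125, 212.15887451171875)
[... 1821 characters left out ...]
1011199951172) [504.4 106.7  71. ]
side ((358.54827880859375, 256.8026428222656), (21.79990577697754, 28.692607879638672), 94.36339569091797) [503.1 107.1  71. ]
side ((358.2952575683594, 214.37742614746094), (19.873706817626953, 32.50941848754883), 83.28251647949219) [372.6 145.3  71. ]
side ((146.6480255126953, 5.096067428588867), (23.96253776550293, 265.9366760253906), 83.64766693115234) [-925.8 -318.4   71. ]
pintop (array([ 614.6, -265.3,  221.7]), np.float64(0.9208280412958602))
lip (array([ 485.4, -208.8,  232.5]), np.float64(1.7906250634562126))
panA (array([ 767. , -343.2,  412.3]), np.float64(0.6021225370276604))
panB (array([ 327.6, -214.3,  409.3]), np.float64(4.065288897038839))
```

```bash
python3 - <<'E'
from h import *
crop('pics/top0.png','pics/ct2.png',435,165,60,90,6)
crop('pics/side0.png','pics/cs2.png',150,210,70,100,6)
crop('pics/top0.png','pics/ct3.png',470,60,70,40,8)
crop('pics/side0.png','pics/cs3.png',160,90,60,50,8)
E
```

```text
(no output)
```

View pics/ct2.png

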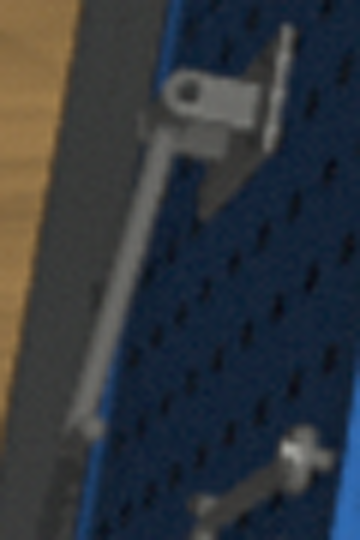

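View pics/cs2.png

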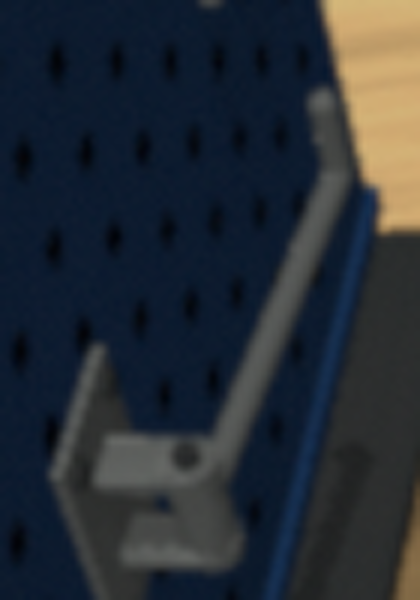

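The crop confirms the choice: a grey, toothed, five-hole ring in the pocket, with the floor's straight edge visible in its opening towards the panel (scooped end). Next I refine the hook geometry and work out the tool target for it.

```bash
cat >> h.py <<'E'
def st(): return telemetry.read_state()
def go(pos,Rm,nx=None):
    s=st(); R0=rot(s['eef_rot']); 
    sh=R0.T@(np.array(pos)-s['eef_pos'])/300
    rv=R.from_matrix(R0.T@Rm).as_rotvec()/np.pi
    print('ROW',np.round(np.r_[rv,sh],4).tolist(),'mm',round(np.linalg.norm(sh)*300,1),'deg',round(np.linalg.norm(rv)*180,1))
def axes(x,y):
    x=np.array(x,float);x/=np.linalg.norm(x);y=np.array(y,float);y-=x*(x@y);y/=np.linalg.norm(y)
    return np.stack([x,y,np.cross(x,y)],1)
E
python3 - <<'E'
from h import *
np.set_printoptions(precision=3,suppress=True)
for z in (237,):
  a=onz('top',450,235.8,z);b=onz('side',203.3,226.2,z);print('lip',a,b,(a+b)/2)
for z in (222,226,230):
  a=onz('top',465.8,180.3,z);b=onz('side',181,286.2,z);print('pin',z,a,b,(a+b)/2)
s=st();R0=rot(s['eef_rot']);print(R0)
c=calibration('wrist');print('cam in tool',R0.T@(c['position']-s['eef_pos']), R0.T@rot(c['attitude']))
E
```

```text
lip [ 484.871 -208.912  237.   ] [ 489.877 -210.705  237.   ] [ 487.374 -209.808  237.   ]
pin 222 [ 613.891 -264.058  222.   ] [ 615.448 -264.879  222.   ] [ 614.669 -264.469  222.   ]
pin 226 [ 612.612 -262.826  226.   ] [ 618.782 -264.329  226.   ] [ 615.697 -263.577  226.   ]
pin 230 [ 611.334 -261.594  230.   ] [ 622.116 -263.778  230.   ] [ 616.725 -262.686  230.   ]
[[-0.     0.372  0.928]
 [-0.001  0.928 -0.372]
 [-1.    -0.001 -0.   ]]
cam in tool [-192.354    0.721  -79.078] [[ 0.001 -0.267  0.964]
 [ 1.     0.001 -0.001]
 [-0.     0.964  0.267]]
```

```bash
cat >> h.py <<'E'
pin=np.array([615.5,-263.5]); o_=np.array([0.2815,0.9596]); yp=np.array([0.9596,-0.2815])
def hp(out,yy,z):
    p=pin+(out-30)*o_+yy*yp; return np.array([p[0],p[1],z])
def hookR(th):
    t=np.radians(th); return axes(np.r_[-o_*np.sin(t),-np.cos(t)],np.r_[yp,0])
E
python3 - <<'E'
from h import *
Rm=hookR(40); f=hp(22,-133,231); print(f, f-70*Rm[:,0])
go(f-90*Rm[:,0]+[0,0,60],Rm)
E
```

```text
[ 485.6212 -233.7373  231.    ] [ 498.28713515 -190.5606344   284.62228673]
ROW [0.449, -0.1796, -0.1632, -0.5573, -1.7628, 1.774] mm 768.7 deg 91.9
```

```bash
python3 -m handwheel '[[0.22,-0.09,-0.08,-0.4,-0.88,0.88,0],[0.22,-0.09,-0.08,-0.4,-0.88,0.88,0],[0.22,-0.09,-0.08,-0.4,-0.88,0.88,0],[0.22,-0.09,-0.08,-0.4,-0.88,0.88,0],[0.22,-0.09,-0.08,-0.4,-0.88,0.88,0],[0.22,-0.09,-0.08,-0.4,-0.88,0.88,0],[0.22,-0.09,-0.08,-0.4,-0.88,0.88,0],[0.22,-0.09,-0.08,-0.4,-0.88,0.88,0]]' 10
python3 - <<'E'
from h import *
Rm=hookR(40); f=hp(22,-133,231)
go(f-90*Rm[:,0]+[0,0,60],Rm); print(st()['joints'])
E
```

```text
clock: 1.15
eef_pos: [351.5, 166.7, 312.8]
eef_rot: [-0.376, 1.2, -1.458]
wrist_force: [-0.4, 0.6, 0.1]
finger_gap: 17.4
ROW [0.2277, -0.0903, -0.0843, 0.2881, -0.088, 1.2275] mm 379.2 deg 46.6
[ 0.58430362 -0.02897591  1.66136185 -0.33079518  1.67813515  0.0880513 ]
```

```bash
python3 -m handwheel '[[0.228,-0.09,-0.084,0.23,-0.07,1.0,0],[0.228,-0.09,-0.084,0.23,-0.07,1.0,0],[0.228,-0.09,-0.084,0.23,-0.07,1.0,0],[0.228,-0.09,-0.084,0.23,-0.07,1.0,0],[0.228,-0.09,-0.084,0.23,-0.07,1.0,0],[0.228,-0.09,-0.084,0.23,-0.07,1.0,0],[0.228,-0.09,-0.084,0.23,-0.07,1.0,0]]'
python3 - <<'E'
from h import *
Rm=hookR(40); f=hp(22,-133,231)
print(st()['joints'])
go(f-60*Rm[:,0],Rm)
E
```

```text
clock: 2.02
eef_pos: [474.5, -112.4, 351.7]
eef_rot: [-0.001, 0.874, -1.856]
wrist_force: [0.6, -0.4, -0.3]
finger_gap: 0.1
[ 0.04834281  0.19889395  1.43274338 -0.66187983  1.73456475  0.2972444 ]
ROW [0.0003, -0.0004, -0.0, 0.3509, 0.1494, 0.0312] mm 114.8 deg 0.1
```

```bash
python3 -m handwheel '[[0,0,0,0.35,0.15,0.03,0],[0,0,0,0.35,0.15,0.03,0],[0,0,0,0.35,0.15,0.03,0],[0,0,0,0.35,0.15,0.03,0]]'
python3 - <<'E'
from h import *
Rm=hookR(40); f=hp(22,-133,231)
go(f,Rm)
for n in ('top','side','wrist'): cv2.imwrite(f'pics/{n}1.png',camera(n)[:,:,::-1])
crop('pics/side1.png','pics/s1c.png',140,150,120,160,4)
E
```

```text
clock: 2.52
eef_pos: [497.1, -194.8, 277.7]
eef_rot: [0.001, 0.874, -1.853]
wrist_force: [0.0, 0.4, 0.9]
finger_gap: 0.6
ROW [0.0005, -0.0006, -0.0006, 0.2063, -0.0005, 0.0038] mm 61.9 deg 0.2
```

View pics/wrist1.png

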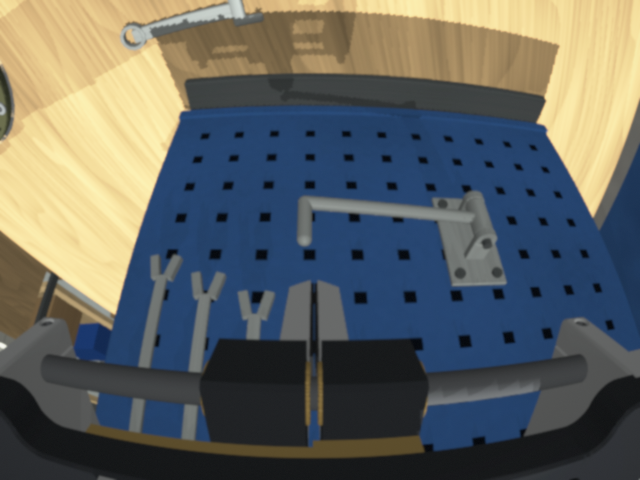

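View pics/s1c.png

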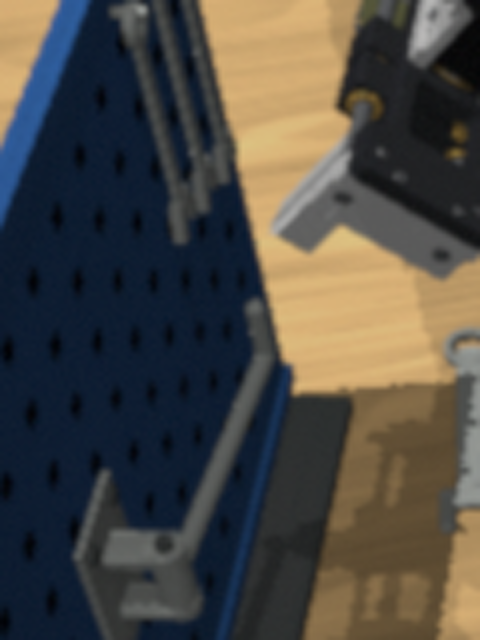

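View pics/top1.png

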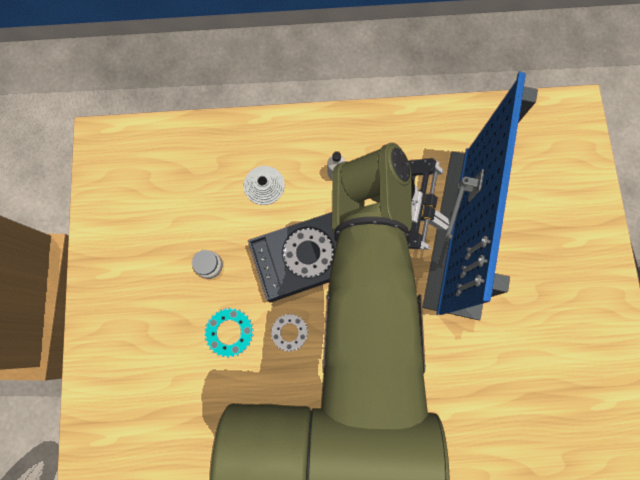

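The wrist view shows the lip top at about (304,241), just left of and in front of the fingertips at (314,283). The pivot bracket is at (482,240). I cross-check the lip from this closer camera.

```bash
python3 - <<'E'
from h import *
np.set_printoptions(precision=1,suppress=True)
q=onz('wrist',304,240,235);print(q)
d=q[:2]-pin;print('out',d@o_+30,'yy',d@yp)
for p in [hp(22,-133,231),[487.4,-209.8,237],[615.5,-263.5,226]]: print(proj('wrist',p))
s=st();t=s['eef_pos']+8*rot(s['eef_rot'])[:,0];print(t,proj('wrist',t),proj('side',t),proj('top',t))
for z,u,v in((213,487,242),):
  q=onz('wrist',u,v,226);print('pin',q)
E
```

```text
[ 486.1 -207.2  235. ]
out 47.612851503909425 yy -140.05330099400294
[314.6 256.1]
[307.1 244.4]
[488.3 244.3]
[ 495.8 -200.   271.9] [315.4 282.5] [206.2 214.5] [449.1 227.5]
pin [ 614.1 -259.9  226. ]
```

```bash
python3 -m handwheel '[[0,0,0,0.1,0,0.004,0],[0,0,0,0.17,0,0.004,0],[0,0,0,0.205,0,0.004,0],[0,0,0,0.205,0,0.004,0]]'
python3 - <<'E'
from h import *
for n in ('side','wrist'): cv2.imwrite(f'pics/{n}2.png',camera(n)[:,:,::-1])
crop('pics/side2.png','pics/s2c.png',140,150,120,160,4)
crop('pics/wrist2.png','pics/w2c.png',220,160,300,200,2)
E
```

```text
clock: 3.18
eef_pos: [486.0, -233.6, 231.9]
eef_rot: [0.003, 0.875, -1.852]
wrist_force: [0.4, -0.2, 0.1]
finger_gap: 0.2
```

View pics/w2c.png

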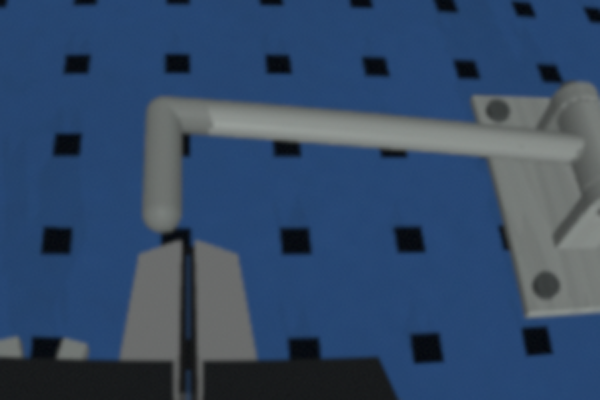

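View pics/s2c.png

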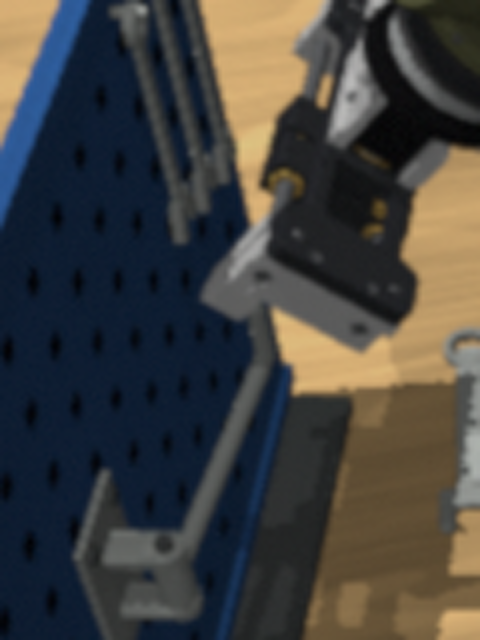

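Fingertips are behind the lip: the lip top at crop (163,230) is just in front of the closed fingers at (190,240). There is no contact force. Now the swing.

```bash
python3 - <<'E'
from h import *
s=st();R0=rot(s['eef_rot'])
for ph in (0.15,.27,.39,.5,.62,.74,.86,.98,1.1,1.2,1.3,1.38):
    u=np.sin(ph)*o_-np.cos(ph)*yp; t=np.cos(ph)*o_+np.sin(ph)*yp
    off=5+10.4*abs(t@o_)+12.5*abs(t@yp)
    p=pin+140*u-t*off-5*o_ + 5*yp*(np.cos(ph))
    print(ph,np.round(R0.T@(np.r_[p,231.5]-s['eef_pos'])/300,3),np.round(p))
E
```

```text
0.15 [-0.011 -0.012 -0.019] [ 485. -226.]
0.27 [-0.045 -0.009 -0.059] [ 490. -211.]
0.39 [-0.078  0.001 -0.099] [ 497. -197.]
0.5 [-0.109  0.015 -0.135] [ 505. -185.]
0.62 [-0.141  0.035 -0.173] [ 515. -172.]
0.74 [-0.171  0.062 -0.21 ] [ 527. -161.]
0.86 [-0.2    0.095 -0.244] [ 540. -150.]
0.98 [-0.226  0.133 -0.276] [ 554. -142.]
1.1 [-0.249  0.176 -0.303] [ 570. -135.]
1.2 [-0.265  0.216 -0.323] [ 584. -131.]
1.3 [-0.279  0.258 -0.34 ] [ 598. -128.]
1.38 [-0.288  0.294 -0.35 ] [ 609. -127.]
```

```bash
python3 -m handwheel '[[0,0,0,-0.01,-0.01,-0.02,0],[0,0,0,-0.045,-0.009,-0.06,0],[0,0,0,-0.078,0,-0.1,0],[0,0,0,-0.11,0.015,-0.135,0]]'
python3 - <<'E'
from h import *
for n in ('side','wrist'): cv2.imwrite(f'pics/{n}3.png',camera(n)[:,:,::-1])
crop('pics/wrist3.png','pics/w3c.png',220,160,300,200,2)
E
```

```text
clock: 3.78
eef_pos: [505.9, -183.1, 231.8]
eef_rot: [0.004, 0.875, -1.85]
wrist_force: [-0.6, -0.7, 0.1]
finger_gap: 0.2
```

View pics/w3c.png

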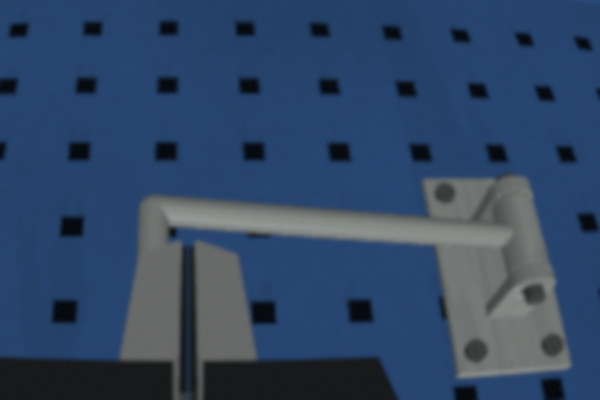

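```bash
python3 - <<'E'
from h import *
for ph in (0.1,.2,.3,.4,.5,.6):
    u=np.sin(ph)*o_-np.cos(ph)*yp; p=pin+140*u
    print(ph,[np.round((proj(n,np.r_[p,z])-k)*f) for n,k,f in(('wrist',(220,160),2),('side',(140,150),4)) for z in(200,237)])
crop('pics/side3.png','pics/s3c.png',140,150,120,160,4)
E
```

```text
0.1 [array([155., 218.]), array([152., 318.]), array([264., 351.]), array([252., 299.])]
0.2 [array([160., 196.]), array([158., 300.]), array([291., 355.]), array([280., 303.])]
0.3 [array([170., 172.]), array([168., 280.]), array([317., 361.]), array([306., 309.])]
0.4 [array([186., 147.]), array([186., 259.]), array([342., 368.]), array([332., 317.])]
0.5 [array([207., 120.]), array([210., 236.]), array([365., 378.]), array([356., 326.])]
0.6 [array([236.,  93.]), array([242., 211.]), array([387., 390.]), array([378., 338.])]
```

View pics/s3c.png

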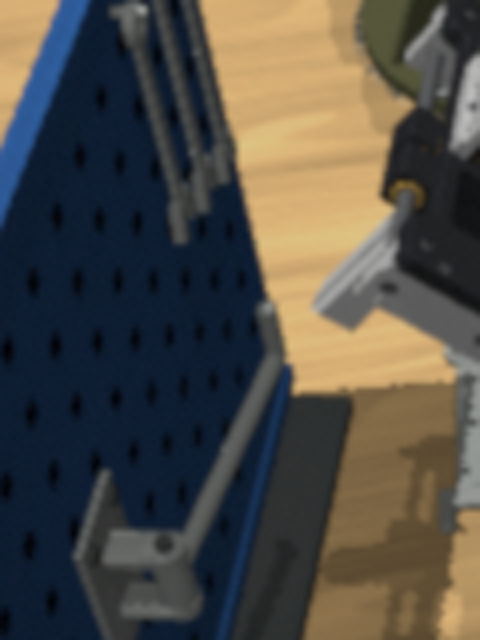

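```bash
python3 - <<'E'
from h import *
s=st();R0=rot(s['eef_rot'])
for a,b in((8,0),(8,8),(8,-8),(0,0),(-11,0),(8,-8)):
    t=s['eef_pos']+a*R0[:,0]+b*R0[:,2];print(a,b,t.round(1),((proj('side',t)-(140,150))*4).round(),((proj('wrist',t)-(220,160))*2).round())
E
```

```text
8 0 [ 504.9 -188.1  225.5] [307. 335.] [191. 245.]
8 8 [ 503.1 -193.9  230.6] [293. 327.] [191. 270.]
8 -8 [ 506.6 -182.2  220.3] [321. 342.] [191. 219.]
0 0 [ 506.3 -183.1  231.6] [316. 326.] [191. 255.]
-11 0 [ 508.2 -176.3  240. ] [328. 314.] [191. 271.]
8 -8 [ 506.6 -182.2  220.3] [321. 342.] [191. 219.]
```

```bash
python3 - <<'E'
from h import *
crop('pics/top1.png','pics/t1c.png',395,175,80,80,8)
cv2.imwrite('pics/top3.png',camera('top')[:,:,::-1])
crop('pics/top3.png','pics/t3c.png',395,165,80,80,8)
s=st();R0=rot(s['eef_rot'])
for a,b in((8,0),(8,8),(8,-8),(-11,0)):
    t=s['eef_pos']+a*R0[:,0]+b*R0[:,2];print(a,b,((proj('top',t)-(395,165))*8).round())
E
```

```text
8 0 [349. 512.]
8 8 [375. 512.]
8 -8 [324. 511.]
-11 0 [317. 490.]
```

View pics/t3c.png

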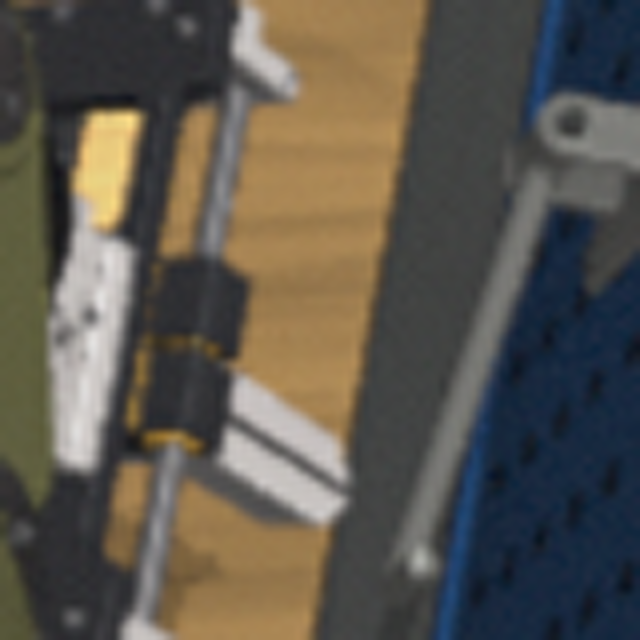

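```bash
python3 - <<'E'
from h import *
p,e=tri('top',(437.3,228.1),'side',(218.7,226.2));s=st();R0=rot(s['eef_rot']);print(p,e,R0.T@(p-s['eef_pos']))
c=calibration('wrist')
for n in('top','side'): print(proj(n,s['eef_pos']))
E
```

```text
[ 502.73065086 -181.7460187   242.55234886] 0.26643404412395505 [-9.17543923 -3.48994602  6.16381008]
[436.97565337 227.83406002]
[218.56218266 231.43592587]
```

```bash
python3 - <<'E'
from h import *
crop('pics/side0.png','pics/s0g.png',445,20,90,95,6)
e=np.array([-1.62091341,1.56963399,-2.00171115]);p=np.array([204.3,510.35,192.2]);R0=rot(e)
for a in(8,-11):
  for y in(47,-47,59,-59):
    print(a,y,((proj('side',p+R0@[a,y,0])-(445,20))*6).round())
E
```

```text
8 47 [304. 575.]
8 -47 [ 82. 558.]
8 59 [332. 578.]
8 -59 [ 54. 556.]
-11 47 [314. 538.]
-11 -47 [ 91. 520.]
-11 59 [343. 540.]
-11 -59 [ 62. 518.]
```

View pics/s0g.png

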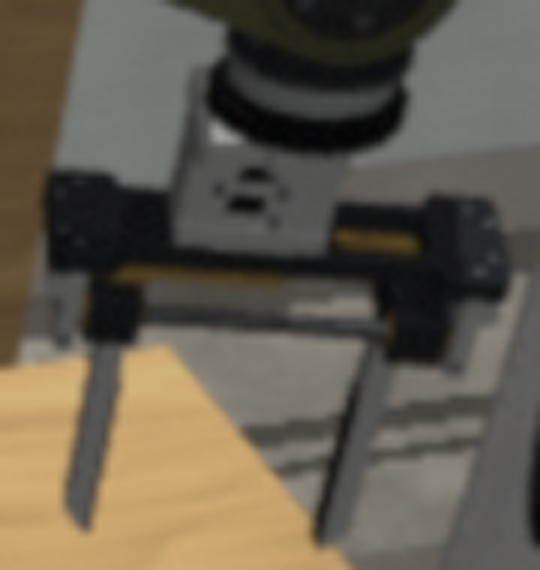

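The closed fingers rode over the lip, nudging the hook only slightly. Triangulation puts the visible fingertips about 9 mm behind the TCP, not 8 mm ahead, so I go in about 17 mm deeper.

```bash
python3 - <<'E'
from h import *
Rm=hookR(40); f=hp(15.6,-133,214)
go(st()['eef_pos']+[0,0,30],Rm); go(f-45*Rm[:,0],Rm); go(f,Rm)
E
```

```text
ROW [0.0006, -0.0006, -0.0014, -0.0767, 0.0002, 0.0641] mm 30.0 deg 0.3
ROW [0.0006, -0.0006, -0.0014, 0.023, -0.018, 0.1155] mm 35.7 deg 0.3
ROW [0.0006, -0.0006, -0.0014, 0.173, -0.0186, 0.1158] mm 62.7 deg 0.3
```

```bash
python3 -m handwheel '[[0,0,0,-0.077,0,0.064,0],[0,0,0,-0.03,-0.018,0.115,0],[0,0,0,0.023,-0.018,0.115,0],[0,0,0,0.1,-0.018,0.115,0],[0,0,0,0.172,-0.018,0.115,0],[0,0,0,0.172,-0.018,0.115,0]]'
python3 - <<'E'
from h import *
for n in ('side','wrist'): cv2.imwrite(f'pics/{n}4.png',camera(n)[:,:,::-1])
crop('pics/side4.png','pics/s4c.png',140,150,120,160,3)
crop('pics/wrist4.png','pics/w4c.png',220,160,300,200,2)
s=st();R0=rot(s['eef_rot'])
for ph in (0.2,.32,.44,.56,.68,.8,.9,1.0,1.1,1.2,1.3,1.4,1.45):
    u=np.sin(ph)*o_-np.cos(ph)*yp; t=np.cos(ph)*o_+np.sin(ph)*yp
    off=5+10.4*abs(t@o_)+12.5*abs(t@yp)
    p=pin+140*u-t*off-19*o_ + 5*yp*(np.cos(ph))
    print(ph,np.round(R0.T@(np.r_[p,214]-s['eef_pos'])/300,3),np.round(p))
E
```

```text
clock: 4.68
eef_pos: [482.7, -240.4, 211.8]
eef_rot: [-0.003, 0.874, -1.856]
wrist_force: [0.7, -0.7, -0.7]
finger_gap: 0.4
0.2 [-0.013 -0.009 -0.014] [ 483. -233.]
0.32 [-0.046 -0.003 -0.054] [ 489. -219.]
0.44 [-0.079  0.009 -0.094] [ 497. -205.]
0.56 [-0.112  0.026 -0.133] [ 506. -192.]
0.68 [-0.143  0.05  -0.17 ] [ 517. -180.]
0.8 [-0.173  0.08  -0.206] [ 529. -169.]
0.9 [-0.196  0.109 -0.234] [ 541. -161.]
1.0 [-0.217  0.142 -0.259] [ 553. -154.]
1.1 [-0.236  0.178 -0.282] [ 566. -149.]
1.2 [-0.253  0.218 -0.302] [ 580. -144.]
1.3 [-0.266  0.261 -0.318] [ 594. -142.]
1.4 [-0.277  0.306 -0.331] [ 608. -141.]
1.45 [-0.281  0.329 -0.336] [ 615. -141.]
```

View pics/w4c.png

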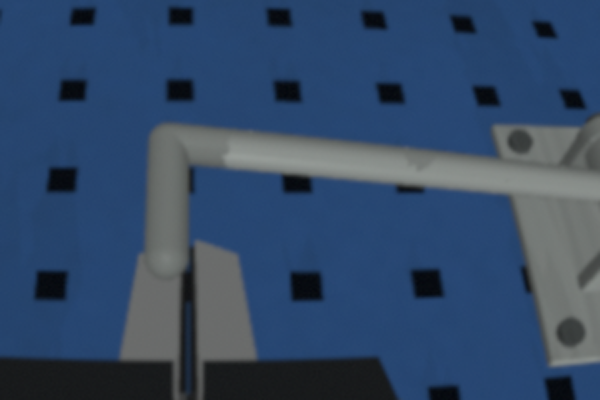

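View pics/s4c.png

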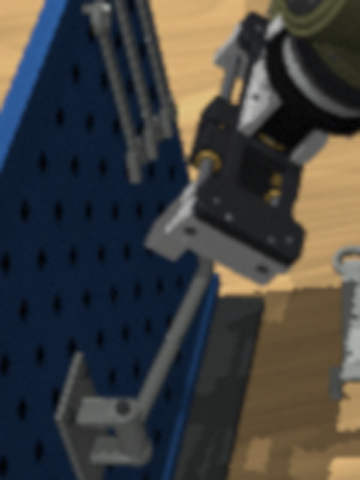

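The lip now stands in front of the fingers, at crop (167,265). Pushing out along the arc.

```bash
python3 -m handwheel '[[0,0,0,-0.013,-0.009,-0.014,0],[0,0,0,-0.046,-0.003,-0.054,0],[0,0,0,-0.079,0.009,-0.094,0],[0,0,0,-0.112,0.026,-0.133,0]]'
python3 - <<'E'
from h import *
for n in ('wrist',): cv2.imwrite(f'pics/{n}5.png',camera(n)[:,:,::-1])
crop('pics/wrist5.png','pics/w5c.png',220,160,300,200,2)
E
```

```text
clock: 5.28
eef_pos: [506.7, -190.4, 214.1]
eef_rot: [0.003, 0.875, -1.85]
wrist_force: [1.1, -5.0, 1.5]
finger_gap: 0.6
```

View pics/w5c.png

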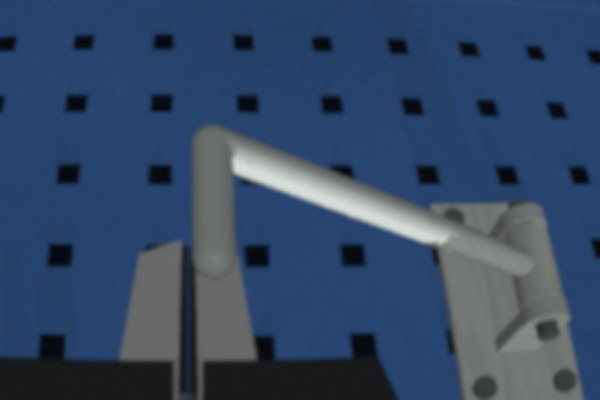

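The hook is swinging, now around 0.5 rad, with about 5 N on the wrist.

```bash
python3 - <<'E'
from h import *
s=st();R0=rot(s['eef_rot'])
for ph in (.56,.68,.8,.9,1.0,1.1,1.2,1.3,1.4,1.45,1.5,1.57):
    u=np.sin(ph)*o_-np.cos(ph)*yp; t=np.cos(ph)*o_+np.sin(ph)*yp
    off=5+10.4*abs(t@o_)+12.5*abs(t@yp)
    p=pin+140*u-t*off-19*o_ + 5*yp*(np.cos(ph))
    print(ph,np.round(R0.T@(np.r_[p,213]-s['eef_pos'])/300,3),np.round(p))
E
```

```text
0.56 [ 0.008 -0.002  0.005] [ 506. -192.]
0.68 [-0.023  0.022 -0.032] [ 517. -180.]
0.8 [-0.053  0.051 -0.068] [ 529. -169.]
0.9 [-0.076  0.081 -0.095] [ 541. -161.]
1.0 [-0.097  0.114 -0.121] [ 553. -154.]
1.1 [-0.116  0.15  -0.143] [ 566. -149.]
1.2 [-0.132  0.19  -0.163] [ 580. -144.]
1.3 [-0.146  0.232 -0.18 ] [ 594. -142.]
1.4 [-0.157  0.277 -0.193] [ 608. -141.]
1.45 [-0.161  0.301 -0.198] [ 615. -141.]
1.5 [-0.164  0.324 -0.202] [ 623. -141.]
1.57 [-0.167  0.358 -0.206] [ 633. -142.]
```

```bash
python3 -m handwheel '[[0,0,0,-0.023,0.022,-0.032,0],[0,0,0,-0.053,0.051,-0.068,0],[0,0,0,-0.076,0.081,-0.095,0],[0,0,0,-0.097,0.114,-0.121,0],[0,0,0,-0.116,0.15,-0.143,0],[0,0,0,-0.132,0.19,-0.163,0]]'
python3 - <<'E'
from h import *
for n in ('wrist',): cv2.imwrite(f'pics/{n}6.png',camera(n)[:,:,::-1])
crop('pics/wrist6.png','pics/w6c.png',220,160,300,200,2)
E
```

```text
clock: 6.08
eef_pos: [580.0, -143.8, 212.3]
eef_rot: [-0.0, 0.875, -1.851]
wrist_force: [-1.3, -1.7, -0.2]
finger_gap: 0.7
```

View pics/w6c.png

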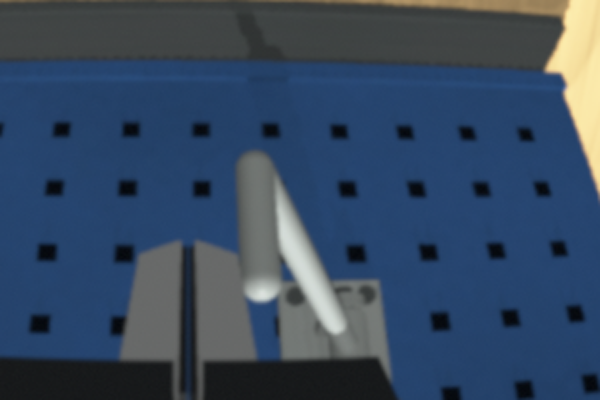

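```bash
python3 -m handwheel '[[0,0,0,-0.014,0.042,-0.017,0],[0,0,0,-0.024,0.085,-0.029,0],[0,0,0,-0.028,0.11,-0.034,0],[0,0,0,-0.031,0.134,-0.038,0],[0,0,0,-0.033,0.155,-0.041,0]]'
python3 - <<'E'
from h import *
for n in ('wrist',): cv2.imwrite(f'pics/{n}7.png',camera(n)[:,:,::-1])
crop('pics/wrist7.png','pics/w7c.png',220,160,300,200,2)
print(st()['eef_pos'],st()['wrist_force'])
E
```

```text
clock: 6.75
eef_pos: [630.3, -141.2, 211.7]
eef_rot: [-0.0, 0.876, -1.851]
wrist_force: [-2.8, -0.4, -0.5]
finger_gap: 0.3
[ 630.73196268 -141.31185733  211.66080634] [-0.02079217  0.11061383 -0.17170306]
```

View pics/w7c.png

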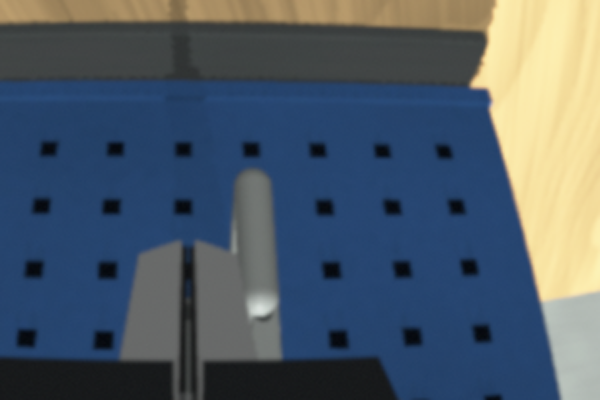

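```bash
python3 -m handwheel '[[0,0,0,0,0.01,0,0],[0,0,0,0,0.018,0,0]]'; python3 -m handwheel '[[0,0,0,0,0.008,0,0],[0,0,0,0,0.012,0,0]]'
```

```text
clock: 7.05
eef_pos: [634.5, -142.3, 211.5]
eef_rot: [-0.006, 0.875, -1.858]
wrist_force: [-23.5, 9.0, 4.6]
finger_gap: 0.4
clock: 7.3
eef_pos: [634.8, -142.3, 211.6]
eef_rot: [-0.019, 0.874, -1.872]
wrist_force: [-36.4, 13.4, 7.5]
finger_gap: 0.7
```

The stop is reached: 36 N with no further motion. I back off, then look.

```bash
python3 -m handwheel '[[0,0,0,0,-0.06,0,0],[0,0,0,-0.2,-0.1,0,0],[0,0,0,-0.5,-0.1,-0.1,0],[0,0,0,-0.6,-0.1,-0.1,0],[0,0,0,-0.6,-0.1,-0.1,0]]'
python3 - <<'E'
from h import *
for n in ('wrist','side','top'): cv2.imwrite(f'pics/{n}8.png',camera(n)[:,:,::-1])
print(st()['eef_pos'],st()['wrist_force'])
crop('pics/side8.png','pics/s8c.png',130,180,150,150,4)
crop('pics/top8.png','pics/t8c.png',380,130,120,100,5)
E
```

```text
clock: 7.92
eef_pos: [647.7, 1.7, 333.6]
eef_rot: [-0.01, 0.877, -1.862]
wrist_force: [-0.3, -0.3, -0.7]
finger_gap: 0.4
[646.41570431  -2.05046232 329.61480457] [-0.3583579  -0.42840786  0.57811024]
```

View pics/s8c.png

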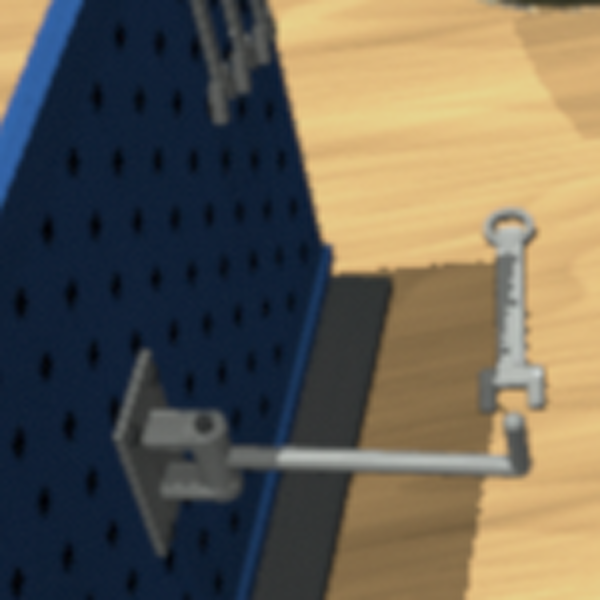

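View pics/t8c.png

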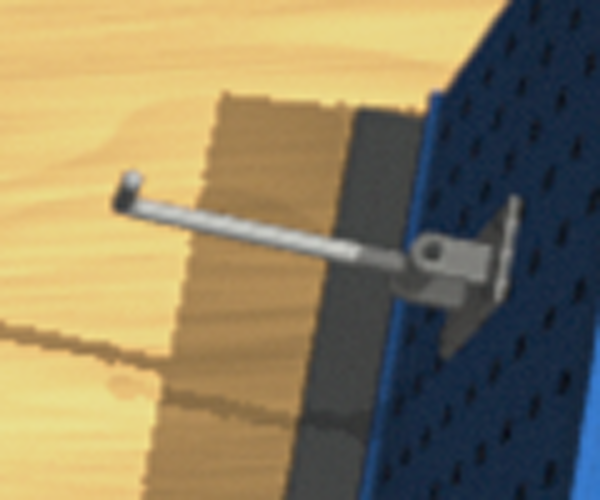

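View pics/wrist8.png

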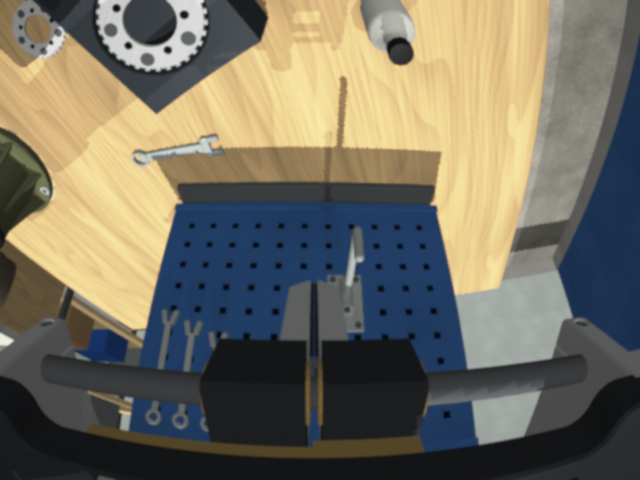

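```bash
python3 - <<'E'
from h import *
np.set_printoptions(precision=1,suppress=True)
a=onz('top',406.4,165.6,237);b=onz('side',258.2,284.5,237);print(a,b,(a+b)/2,tri('top',(406.4,165.6),'side',(258.2,284.5)))
d=((a+b)/2)[:2]-pin;print(np.linalg.norm(d),np.arctan2(d@o_,-(d@yp)))
# press target: tray
tx=np.array([.263,-.965]);
print('yaw tray',np.arctan2(tx[1],tx[0]))
s=st()
for z,x in((110,50),):
  p=np.r_[np.array([502,108.5])+x*tx,z]; 
  for sg in(1,-1):
    Rm=axes([0,0,-1],np.r_[sg*np.array([-tx[1],tx[0]]),0]); print(sg);go(p,Rm)
E
```

```text
[ 652.8 -130.1  237. ] [ 657.5 -130.9  237. ] [ 655.1 -130.5  237. ] (array([ 654.2, -130.8,  232.9]), np.float64(0.13205475765685296))
138.73967218553244 1.5749765742368396
yaw tray -1.3047196547028537
1
ROW [-0.1674, 0.2151, 0.0654, 0.5177, -0.4686, -0.5319] mm 263.3 deg 50.4
-1
ROW [0.7822, 0.086, -0.2827, 0.5177, -0.4686, -0.5319] mm 263.3 deg 150.5
```

The hook is at 1.575 rad, at its stop, and the bar is square to the panel. Next I go above the rim at the tray's scooped end.

```bash
python3 -m handwheel '[[-0.167,0.215,0.065,0.3,-0.469,-0.532,0],[-0.167,0.215,0.065,0.4,-0.469,-0.532,0],[-0.167,0.215,0.065,0.48,-0.469,-0.532,0],[-0.167,0.215,0.065,0.48,-0.469,-0.532,0],[-0.167,0.215,0.065,0.48,-0.469,-0.532,0],[-0.167,0.215,0.065,0.48,-0.469,-0.532,0],[-0.167,0.215,0.065,0.48,-0.469,-0.532,0]]'
python3 - <<'E'
from h import *
tx=np.array([.263,-.965])
Rm=axes([0,0,-1],np.r_[-tx[1],tx[0],0])
go(np.r_[np.array([502,108.5])+51*tx,85],Rm)
for n in ('wrist','side','top'): cv2.imwrite(f'pics/{n}9.png',camera(n)[:,:,::-1])
crop('pics/side9.png','pics/s9c.png',290,150,160,150,4)
crop('pics/wrist9.png','pics/w9c.png',170,140,300,230,2)
E
```

```text
clock: 8.95
eef_pos: [517.7, 66.7, 119.3]
eef_rot: [-0.283, 1.568, -1.592]
wrist_force: [0.4, 0.6, 0.6]
finger_gap: 0.6
ROW [-0.0015, 0.0008, 0.0002, 0.1143, -0.0137, 0.0215] mm 35.1 deg 0.3
```

View pics/s9c.png

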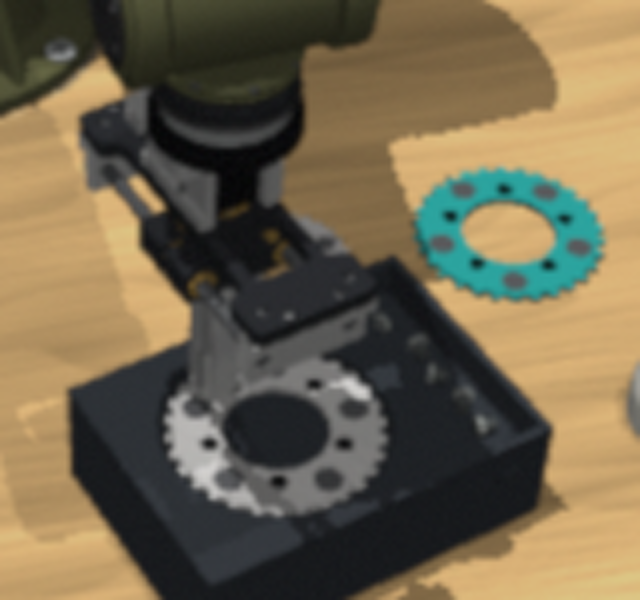

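View pics/w9c.png

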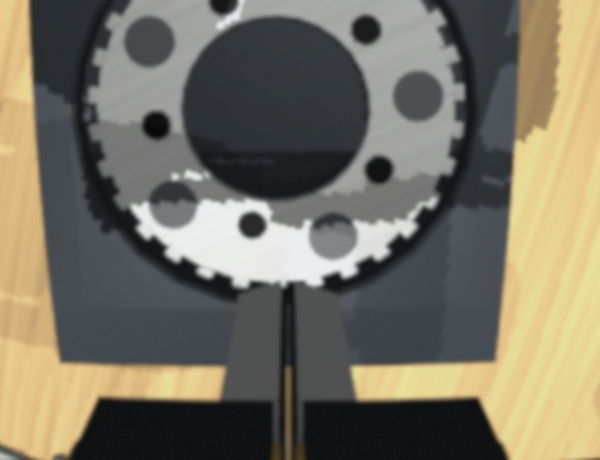

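The fingers are centred over the rim at the scooped end, just beyond the straight edge seen in the opening. Now I descend.

```bash
python3 -m handwheel '[[0,0,0,0.06,-0.014,0.0215,0],[0,0,0,0.114,-0.014,0.0215,0],[0,0,0,0.125,-0.014,0.0215,0]]'; python3 -m handwheel '[[0,0,0,0.02,0,0,0],[0,0,0,0.03,0,0,0]]'; python3 -m handwheel '[[0,0,0,0.02,0,0,0],[0,0,0,0.03,0,0,0]]'
```

```text
clock: 9.48
eef_pos: [515.0, 60.5, 80.5]
eef_rot: [-1.068, 1.568, -2.375]
wrist_force: [0.3, 0.3, -0.4]
finger_gap: 0.3
clock: 9.72
eef_pos: [515.0, 60.6, 71.4]
eef_rot: [-1.066, 1.568, -2.372]
wrist_force: [-0.6, 0.5, -0.5]
finger_gap: 0.7
clock: 9.98
eef_pos: [515.0, 60.6, 62.0]
eef_rot: [-1.101, 1.568, -2.407]
wrist_force: [-0.1, 0.4, 1.0]
finger_gap: 0.7
```

```bash
python3 -m handwheel '[[0,0,0,0.02,0,0,0],[0,0,0,0.03,0,0,0]]'; python3 -m handwheel '[[0,0,0,0.02,0,0,0],[0,0,0,0.03,0,0,0]]'
python3 - <<'E'
from h import *
for n in ('wrist','side'): cv2.imwrite(f'pics/{n}10.png',camera(n)[:,:,::-1])
crop('pics/side10.png','pics/s10c.png',290,150,160,150,4)
E
```

```text
clock: 10.22
eef_pos: [514.9, 60.5, 52.7]
eef_rot: [-1.133, 1.568, -2.439]
wrist_force: [-0.1, -0.8, 1.3]
finger_gap: 0.2
clock: 10.48
eef_pos: [514.7, 60.5, 43.2]
eef_rot: [-1.216, 1.567, -2.523]
wrist_force: [-0.1, -0.7, 0.7]
finger_gap: 0.7
```

View pics/s10c.png

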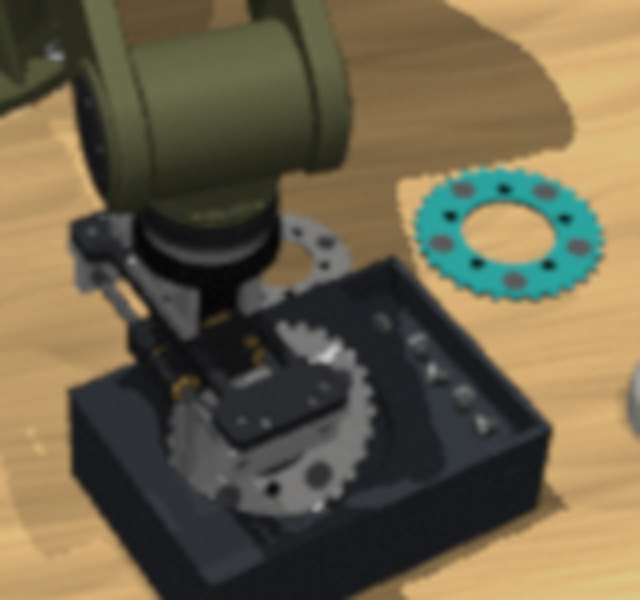

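The ring is tipping, with its trough-side rim raised. I press on.

```bash
python3 -m handwheel '[[0,0,0,0.02,0,0,0],[0,0,0,0.03,0,0,0]]'; python3 -m handwheel '[[0,0,0,0.01,0,0,0],[0,0,0,0.015,0,0,0]]'
python3 - <<'E'
from h import *
for n in ('wrist','side'): cv2.imwrite(f'pics/{n}11.png',camera(n)[:,:,::-1])
crop('pics/side11.png','pics/s11c.png',290,150,160,150,4)
crop('pics/wrist11.png','pics/w11c.png',170,140,300,230,2)
E
```

```text
clock: 10.82
eef_pos: [514.5, 60.5, 33.8]
eef_rot: [-1.291, 1.567, -2.598]
wrist_force: [0.5, -0.3, 0.6]
finger_gap: 0.6
clock: 11.08
eef_pos: [514.4, 60.5, 29.0]
eef_rot: [-1.332, 1.567, -2.638]
wrist_force: [0.5, 0.4, 1.1]
finger_gap: 0.3
```

View pics/s11c.png

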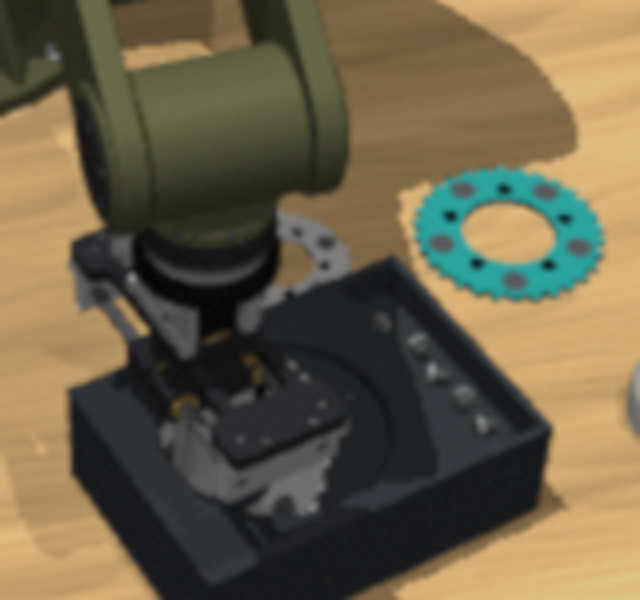

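View pics/w11c.png

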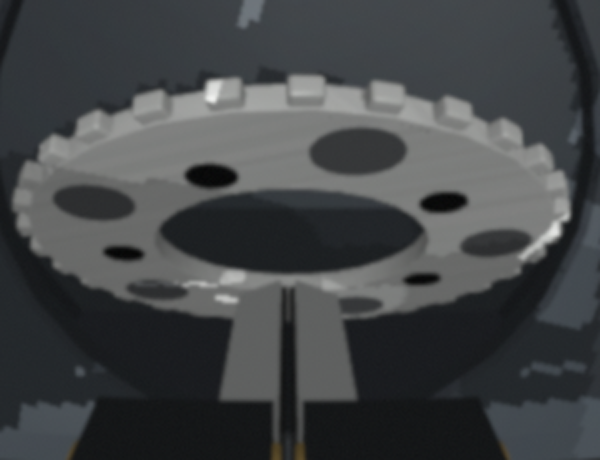

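The ring is tipped and has slid down; the wrist view shows the raised rim at crop y≈90. I retract straight up and look.

```bash
python3 -m handwheel '[[0,0,0,-0.05,0,0,0],[0,0,0,-0.2,0,0,0],[0,0,0,-0.4,0,0,0],[0,0,0,-0.6,0,0,0],[0,0,0,-0.7,0,0,0.3],[0,0,0,-0.7,0,0,0.3]]'
python3 - <<'E'
from h import *
for n in ('wrist','side','top'): cv2.imwrite(f'pics/{n}12.png',camera(n)[:,:,::-1])
crop('pics/side12.png','pics/s12c.png',290,180,160,150,4)
crop('pics/wrist12.png','pics/w12c.png',170,140,300,230,2)
crop('pics/top12.png','pics/t12c.png',230,190,140,120,5)
print(st()['eef_pos'])
E
```

```text
clock: 11.92
eef_pos: [515.8, 60.9, 242.3]
eef_rot: [0.54, 1.568, -0.766]
wrist_force: [-0.0, -0.4, -0.7]
finger_gap: 17.1
[514.63457762  60.84278405 238.23106703]
```

View pics/s12c.png

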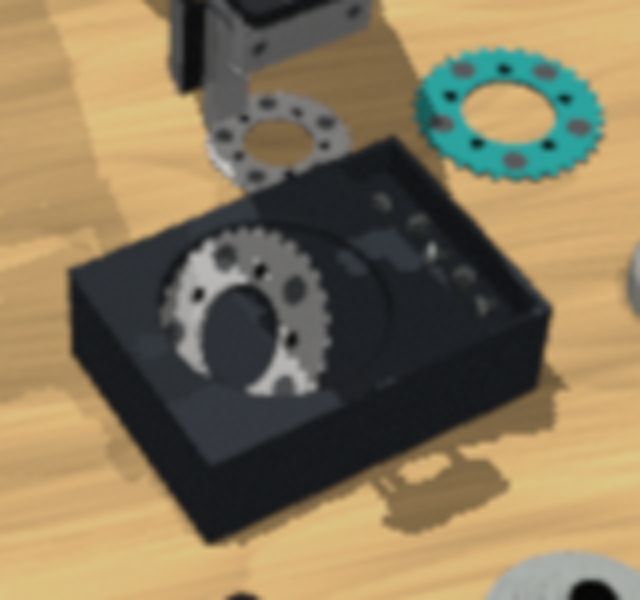

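View pics/wrist12.png

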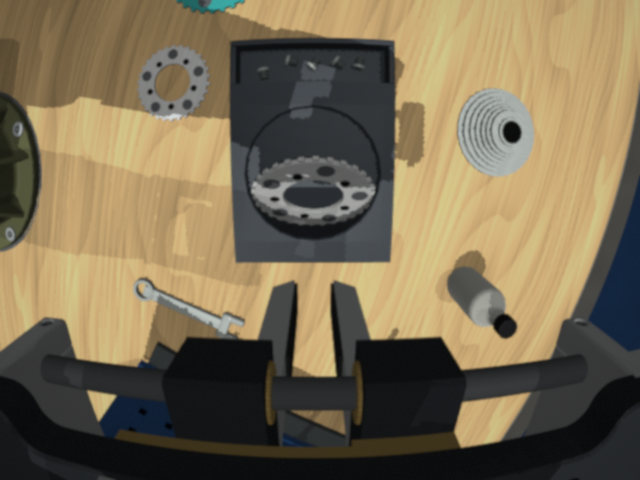

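View pics/t12c.png

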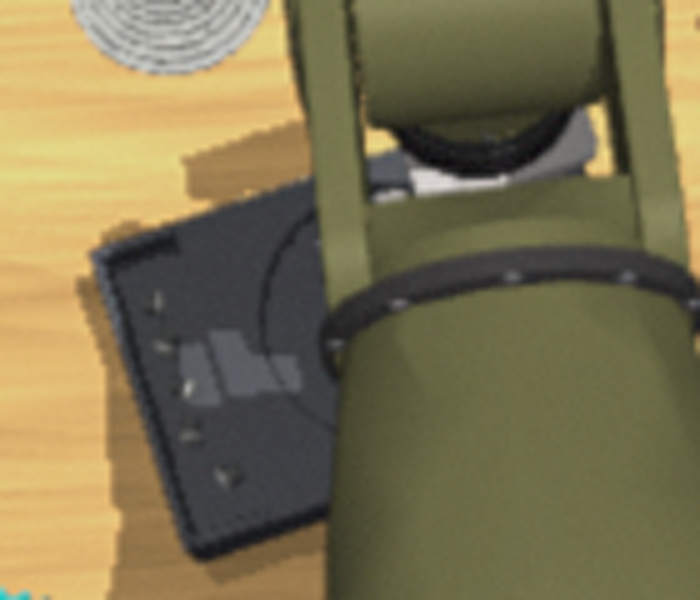

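The ring leans by itself, with its raised rim at wrist (316,158). I check it against the geometry in the brief, then compute the grasp.

```bash
cat >> h.py <<'E'
O=np.array([501.5,108.5]); tx=np.array([.263,-.965]); ty=np.array([.965,.263])
c5,s5=np.cos(np.radians(50)),np.sin(np.radians(50))
D3=np.r_[tx*c5,-s5]; N3=np.r_[tx*s5,c5]; TY=np.r_[ty,0]
def tr(x,y,z): return np.r_[O+x*tx+y*ty,z]
E
python3 - <<'E'
from h import *
c=tr(26.2,0,55.3)
for n,k,f in(('side',(290,180),4),('wrist',(0,0),1)):
    for nm,v in(('top',-63*D3+2.5*N3),('bot',63*D3+2.5*N3),('l',-63*TY),('r',63*TY),('otop',-31*D3+2.5*N3),('obot',31*D3+2.5*N3)):
        print(n,nm,((proj(n,c+v)-k)*f).round())
print(st()['joints'])
rim=c-63*D3; print('rim',rim)
for sg in(1,-1):
    Rm=axes(D3,sg*N3); print(sg); go(rim+(20+9-75)*D3,Rm)
E
```

```text
side top [298. 256.]
side bot [169. 420.]
side l [179. 268.]
side r [294. 417.]
side otop [264. 299.]
side obot [201. 380.]
wrist top [315. 164.]
wrist bot [315. 229.]
wrist l [254. 200.]
wrist r [377. 200.]
wrist otop [315. 184.]
wrist obot [315. 216.]
[ 0.0479625   0.19962852  1.53977241 -0.0017917   1.40731799 -0.21590112]
rim [497.7402521  122.29527273 103.56079992]
1
ROW [0.4778, -0.1723, 0.1752, 0.3312, 0.0007, -0.3112] mm 136.4 deg 96.7
-1
ROW [-0.4778, -0.1752, -0.1723, 0.3312, 0.0007, -0.3112] mm 136.4 deg 96.7
```

```bash
python3 - <<'E'
from h import *
crop('pics/wrist12.png','pics/w12d.png',235,135,160,120,5)
E
```

```text
(no output)
```

View pics/w12d.png

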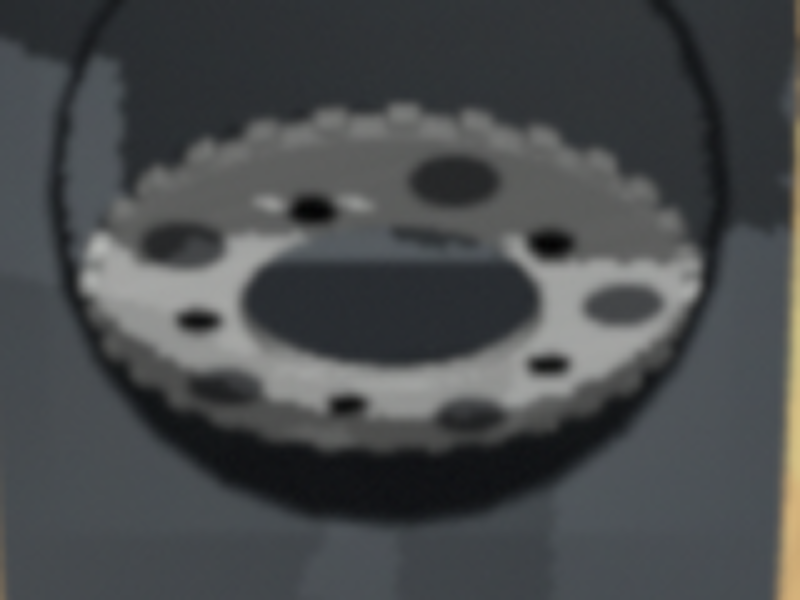

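```bash
python3 - <<'E'
from h import *
for p in((65.5,0,75),(-65.5,0,75),(0,-65.5,75),(0,65.5,75),(14,0,66)): print(p,proj('wrist',tr(*p)).round(1))
c=tr(26.2,0,55.3)
for dx,dz in((0,0),(-4,0),(-4,3),(-5,0),(0,5)):
  cc=c+np.r_[tx*dx,dz]
  print(dx,dz,[proj('wrist',cc+a*D3+2.5*N3)[1].round(1) for a in(-63,-31,31,63)],((proj('side',cc+2.5*N3)-(290,180))*4).round())
E
```

```text
(65.5, 0, 75) [315.2 241.6]
(-65.5, 0, 75) [315.1 107.1]
(0, -65.5, 75) [247.3 176.2]
(0, 65.5, 75) [383.1 176.1]
(14, 0, 66) [315.2 188.7]
0 0 [np.float64(164.2), np.float64(184.5), np.float64(216.2), np.float64(229.4)] [232. 340.]
-4 0 [np.float64(159.6), np.float64(180.3), np.float64(212.6), np.float64(226.1)] [238. 337.]
-4 3 [np.float64(159.7), np.float64(180.6), np.float64(213.1), np.float64(226.7)] [238. 334.]
-5 0 [np.float64(158.5), np.float64(179.2), np.float64(211.6), np.float64(225.2)] [240. 336.]
0 5 [np.float64(164.5), np.float64(185.1), np.float64(217.1), np.float64(230.4)] [232. 334.]
```

```bash
cat >> h.py <<'E'
rim=tr(26.2-4,-1.5,55.3)-63*D3
GR=axes(D3,-N3)
E
python3 - <<'E'
from h import *
print(rim); go(rim+(29-80)*D3,GR)
E
python3 -m handwheel '[[-0.24,-0.0875,-0.086,0.1,0,-0.3,0.28],[-0.478,-0.175,-0.172,0.2,0,-0.3,0.28],[-0.478,-0.175,-0.172,0.2,0,-0.3,0.28],[-0.478,-0.175,-0.172,0.2,0,-0.3,0.28],[-0.478,-0.175,-0.172,0.2,0,-0.3,0.28],[-0.478,-0.175,-0.172,0.2,0,-0.3,0.28],[-0.478,-0.175,-0.172,0.2,0,-0.3,0.28],[-0.478,-0.175,-0.172,0.2,0,-0.3,0.28],[-0.478,-0.175,-0.172,0.2,0,-0.3,0.28],[-0.478,-0.175,-0.172,0.2,0,-0.3,0.28]]' 40
python3 - <<'E'
from h import *
go(rim+(29-80)*D3,GR);go(rim+(29-35)*D3,GR)
print(st()['joints'])
E
```

```text
[495.2407521  125.76077273 103.56079992]
ROW [-0.4778, -0.1752, -0.1723, 0.3185, -0.0044, -0.3353] mm 138.7 deg 96.7
clock: 13.32
eef_pos: [489.8, 147.8, 176.7]
eef_rot: [-1.575, 0.873, -1.307]
wrist_force: [0.9, -0.3, 0.2]
finger_gap: 26.2
ROW [0.0009, -0.0004, -0.0002, 0.0654, 0.0988, -0.0014] mm 35.5 deg 0.2
ROW [0.0009, -0.0004, -0.0002, 0.2155, 0.0987, -0.0011] mm 71.1 deg 0.2
[ 0.56466456  0.37648488  1.61947933 -0.66862688  1.42755268 -1.07835746]
```

```bash
python3 -m handwheel '[[0,0,0,0.06,0.099,0,0.26],[0,0,0,0.12,0.099,0,0.26],[0,0,0,0.19,0.099,-0.001,0.26],[0,0,0,0.19,0.099,-0.001,0.26]]' 40
python3 - <<'E'
from h import *
for n in ('wrist','side'): cv2.imwrite(f'pics/{n}13.png',camera(n)[:,:,::-1])
crop('pics/side13.png','pics/s13c.png',290,150,160,150,4)
s=st();R0=rot(s['eef_rot'])
print(R0.T@(s['eef_pos']-rim),s['finger_gap'])
for y in(13,-13): print((proj('side',s['eef_pos']+R0@[-9,y,0])-(290,150))*4)
E
```

```text
clock: 13.82
eef_pos: [492.9, 132.7, 113.4]
eef_rot: [-1.577, 0.873, -1.312]
wrist_force: [-0.2, -0.1, 0.4]
finger_gap: 24.1
[-13.90617393  -0.60899683   0.29003747] 24.46650856177383
[343.11192688 345.22453295]
[314.63970963 337.49336504]
```

View pics/s13c.png

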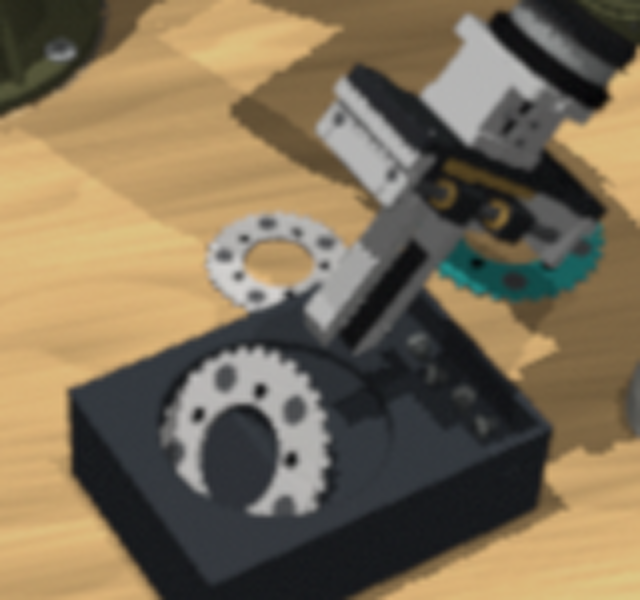

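View pics/wrist13.png

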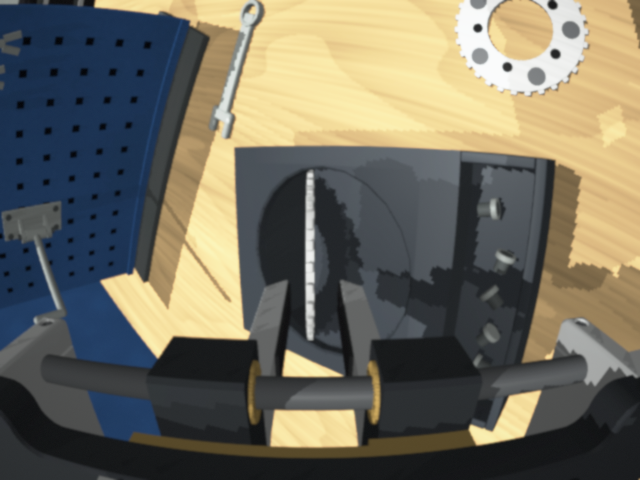

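The wrist view shows the ring edge-on at column 310, between the fingers at 275 and 350: parallel and centred. I check the alignment across the tool.

```bash
python3 - <<'E'
from h import *
c=rim+63*D3
for p in(c-63*TY,c+63*TY,rim,c): print(proj('wrist',p))
go(rim+30*D3,GR)
E
```

```text
[313.57055138 165.62485655]
[313.34975719 323.91796151]
[313.48593626 278.84774921]
[313.45065148 249.53354792]
ROW [0.0002, -0.0006, -0.0003, 0.1464, 0.0019, -0.0008] mm 43.9 deg 0.1
```

```bash
python3 - <<'E'
from h import *
crop('pics/wrist13.png','pics/w13c.png',230,150,140,200,4)
E
```

```text
(no output)
```

View pics/w13c.png

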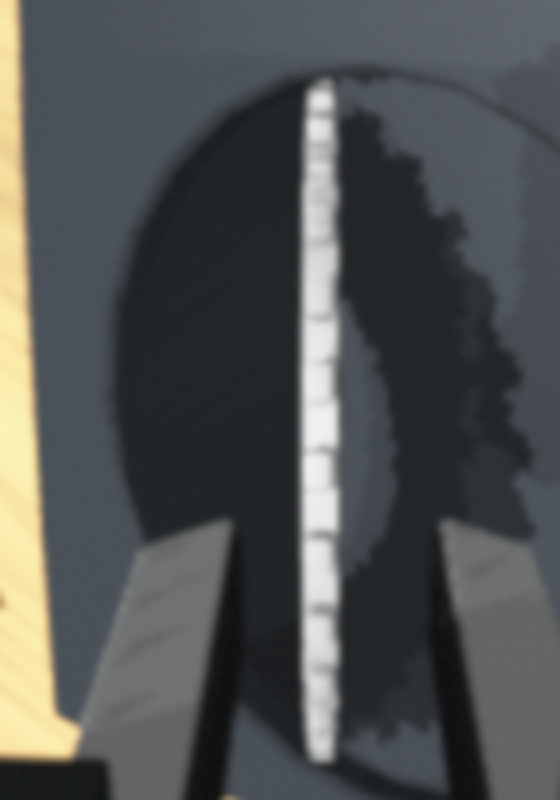

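```bash
python3 - <<'E'
from h import *
c0=rim+63*D3
for dx in(0,-5,-10,-15):
  for dt in(0,3):
    c=c0+dx*D3+dt*TY
    v=[proj('wrist',c+63*(np.cos(a)*D3+np.sin(a)*TY))[1] for a in np.linspace(0,6.28,200)]
    print(dx,dt,min(v).round(1),max(v).round(1))
E
```

```text
0 0 165.5 333.6
0 3 169.6 337.1
-5 0 165.9 336.9
-5 3 170.0 340.5
-10 0 166.3 340.4
-10 3 170.5 344.0
-15 0 166.7 344.0
-15 3 171.0 347.7
```

```bash
python3 -m handwheel '[[0,0,0,0.05,-0.008,0.009,0.26],[0,0,0,0.1,-0.008,0.009,0.26],[0,0,0,0.128,-0.008,0.009,0.26],[0,0,0,0.128,-0.008,0.009,0.26]]' 40
python3 - <<'E'
from h import *
for n in ('wrist','side'): cv2.imwrite(f'pics/{n}14.png',camera(n)[:,:,::-1])
crop('pics/side14.png','pics/s14c.png',290,150,160,150,4)
crop('pics/wrist14.png','pics/w14c.png',210,130,200,200,3)
E
```

```text
clock: 14.42
eef_pos: [502.6, 108.6, 86.1]
eef_rot: [-1.575, 0.873, -1.31]
wrist_force: [0.4, -0.9, 0.1]
finger_gap: 24.4
```

View pics/s14c.png

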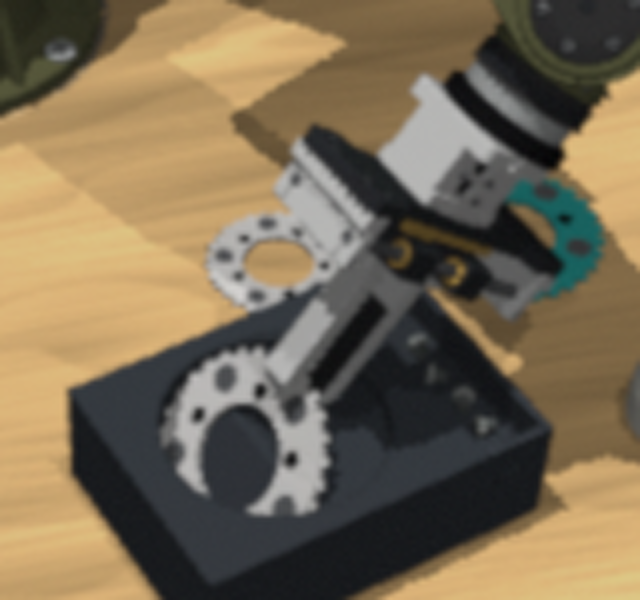

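View pics/w14c.png

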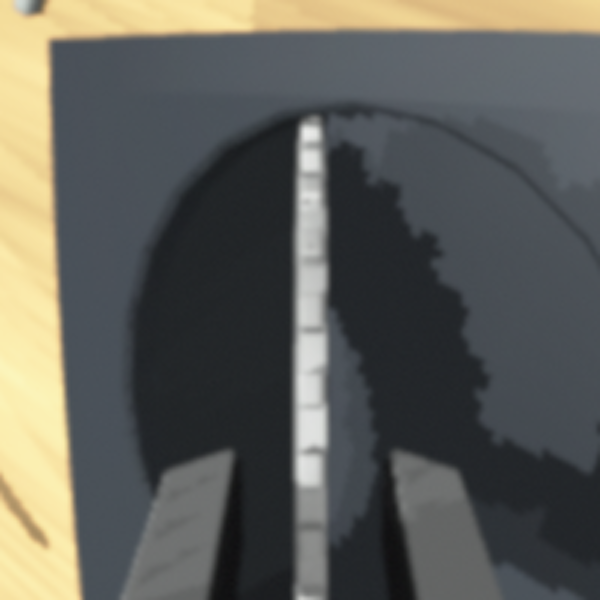

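The fingers straddle the raised rim, centred on it. Closing.

```bash
python3 -m handwheel '[[0,0,0,0,0,0,0],[0,0,0,0,0,0,0],[0,0,0,0,0,0,0],[0,0,0,0,0,0,0],[0,0,0,0,0,0,0]]' 45
python3 - <<'E'
from h import *
for n in ('wrist','side'): cv2.imwrite(f'pics/{n}15.png',camera(n)[:,:,::-1])
crop('pics/side15.png','pics/s15c.png',290,150,160,150,4)
print(st()['finger_gap'],st()['wrist_force'])
E
```

```text
clock: 15.15
eef_pos: [503.0, 109.3, 87.1]
eef_rot: [-1.573, 0.874, -1.307]
wrist_force: [-1.2, 0.7, 4.2]
finger_gap: 4.5
4.429055255386969 [-1.08166099  0.90273296  4.26928042]
```

View pics/s15c.png

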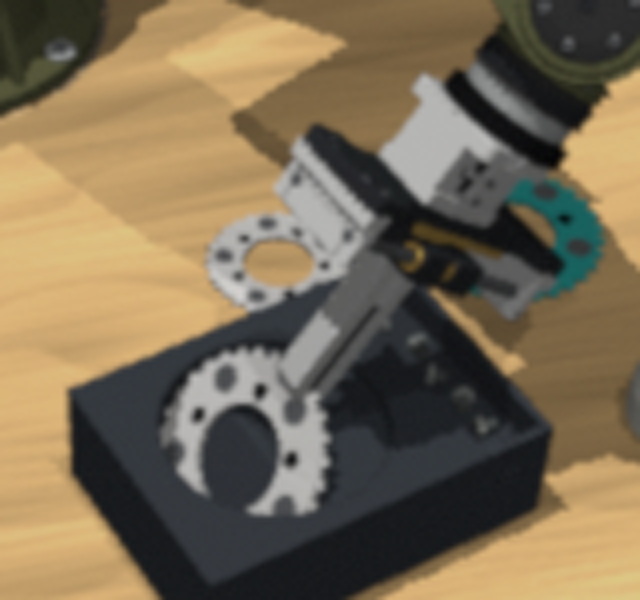

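```bash
python3 -m handwheel '[[0,0,0,-0.02,0,0,0],[0,0,0,-0.06,0,0,0],[0,0,0,-0.12,0,0,0],[0,0,0,-0.2,0,0,0],[0,0,0,-0.28,0,0,0],[0,0,0,-0.36,0,0,0],[0,0,0,-0.42,0,0,0],[0,0,0,-0.45,0,0,0],[0,0,0,-0.45,0,0,0]]'
python3 - <<'E'
from h import *
for n in ('wrist','side'): cv2.imwrite(f'pics/{n}16.png',camera(n)[:,:,::-1])
print(st()['finger_gap'],st()['wrist_force'],st()['moment'])
# hang orientation
HR=axes([0,0,-1],np.r_[o_,0]); s=st()
go(np.r_[pin+230*o_,300],HR)
E
```

```text
clock: 16.38
eef_pos: [480.4, 193.3, 190.7]
eef_rot: [-1.572, 0.874, -1.306]
wrist_force: [0.4, -0.5, -1.2]
finger_gap: 4.4
4.393024875488283 [-0.21581374 -0.28002998 -2.09644251] [0.51352419 0.15453482 0.01817521]
ROW [0.1682, 0.0605, 0.2165, 0.3169, -0.9504, 0.4369] mm 327.9 deg 50.5
```

View pics/side16.png

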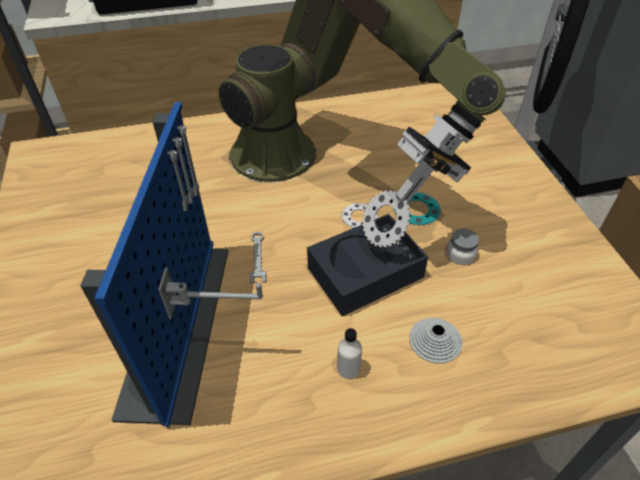

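View pics/wrist16.png

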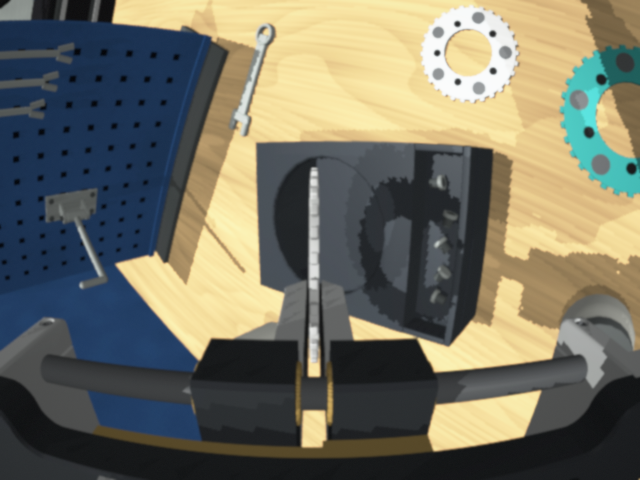

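```bash
python3 - <<'E'
from h import *
crop('pics/wrist16.png','pics/w16c.png',270,150,90,230,3)
crop('pics/side16.png','pics/s16c.png',340,150,110,120,5)
E
```

```text
(no output)
```

View pics/w16c.png

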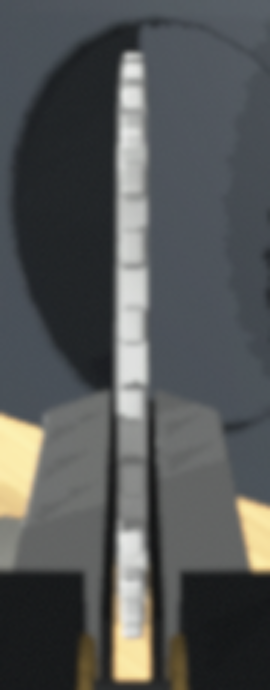

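View pics/s16c.png

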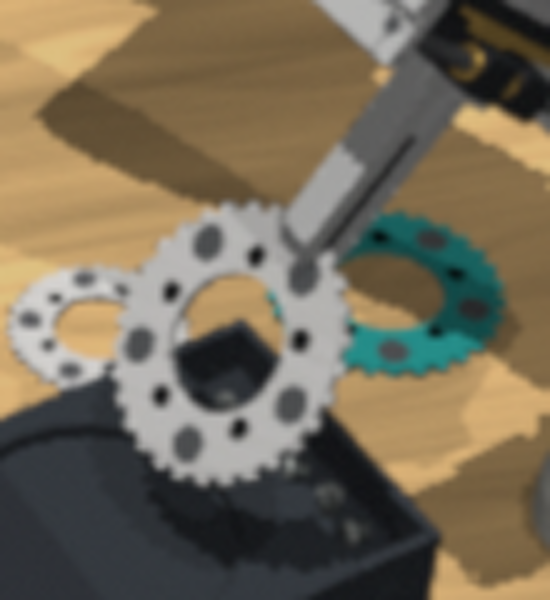

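```bash
python3 - <<'E'
from h import *
from scipy.optimize import least_squares
s=st();R0=rot(s['eef_rot']);p0=s['eef_pos']
def f(q):
    v=[proj('wrist',p0+R0@[q[0]+63*np.cos(a),0,q[1]+63*np.sin(a)])[1] for a in np.linspace(0,6.28,300)]
    return [min(v)-167.3,max(v)-362]
r=least_squares(f,[40,0],diff_step=1e-2);print('wrist ring centre tool x,z',r.x,r.fun)
o,d=ray('side',386.2,218.4)
o=R0.T@(o-p0);d=R0.T@d;t=(-2.5-o[1])/d[1];print('side',o+t*d)
E
```

```text
Traceback (most recent call last):
  File "h.py", line 15, in proj
    c=calibration(n); f=240/np.tan(np.radians(c['fov_y']/2))
ValueError: time passes only in moves, steps and waits
```

```bash
python3 - <<'E'
from h import *
s=st();R0=rot(s['eef_rot']);p0=s['eef_pos']
o,d=ray('side',386.2,218.4)
o=R0.T@(o-p0);d=R0.T@d;t=(-2.5-o[1])/d[1];print('side',o+t*d)
# wrist tangents: rays in plane y=0
o1,d1=ray('wrist',313.6,167.3);o2,d2=ray('wrist',313.6,362)
o=R0.T@(o1-p0);a=R0.T@d1;b=R0.T@d2
a=a[[0,2]]/np.hypot(a[0],a[2]);b=b[[0,2]]/np.hypot(b[0],b[2])
bis=(a+b)/np.linalg.norm(a+b);half=np.arccos(a@b)/2
print('wrist',o[[0,2]]+bis*63/np.sin(half))
E
```

```text
side [35.69566715 -2.5         2.20293061]
wrist [37.65867424 -1.2454222 ]
```

Ring is held; its centre is about 36.5 mm ahead of the TCP (side and wrist views agree within 2 mm in depth, 3.5 mm across). I lift and turn it upright in front of the lip.

```bash
python3 -m handwheel '[[0,0,0,-0.2,0,0,0],[0.08,0.03,0.1,0.0,-0.4,0.2,0],[0.168,0.06,0.2165,0.2,-0.7,0.4,0],[0.168,0.06,0.2165,0.31,-0.95,0.437,0],[0.168,0.06,0.2165,0.31,-0.95,0.437,0],[0.168,0.06,0.2165,0.31,-0.95,0.437,0],[0.168,0.06,0.2165,0.31,-0.95,0.437,0],[0.168,0.06,0.2165,0.31,-0.95,0.437,0],[0.168,0.06,0.2165,0.31,-0.95,0.437,0],[0.168,0.06,0.2165,0.31,-0.95,0.437,0]]'
python3 - <<'E'
from h import *
HR=axes([0,0,-1],np.r_[o_,0])
print(st()['finger_gap'],st()['joints'])
go(np.r_[pin+215*o_,252.5],HR)
E
```

```text
clock: 17.73
eef_pos: [679.5, -40.2, 301.5]
eef_rot: [0.338, 1.57, 0.055]
wrist_force: [1.4, 0.3, -1.2]
finger_gap: 4.2
4.2045595882133675 [-1.12970221e-01  5.73523958e-01  8.89876868e-01  1.35550000e-04
  1.67739768e+00 -1.40090760e+00]
ROW [0.0008, 0.0002, -0.0001, 0.1633, -0.0576, 0.0045] mm 52.0 deg 0.2
```

```bash
python3 -m handwheel '[[0,0,0,0.08,-0.03,0.004,0],[0,0,0,0.163,-0.058,0.0045,0],[0,0,0,0.163,-0.058,0.0045,0]]'
python3 - <<'E'
from h import *
for n in ('wrist','side','top'): cv2.imwrite(f'pics/{n}17.png',camera(n)[:,:,::-1])
print(st()['eef_pos'])
crop('pics/side17.png','pics/s17c.png',150,180,190,150,4)
crop('pics/top17.png','pics/t17c.png',350,120,130,120,5)
E
```

```text
clock: 18.1
eef_pos: [675.1, -56.7, 251.2]
eef_rot: [-3.026, 1.568, 2.975]
wrist_force: [0.1, -0.0, -1.6]
finger_gap: 4.5
[676.28649404 -56.56890293 254.23163538]
```

View pics/s17c.png

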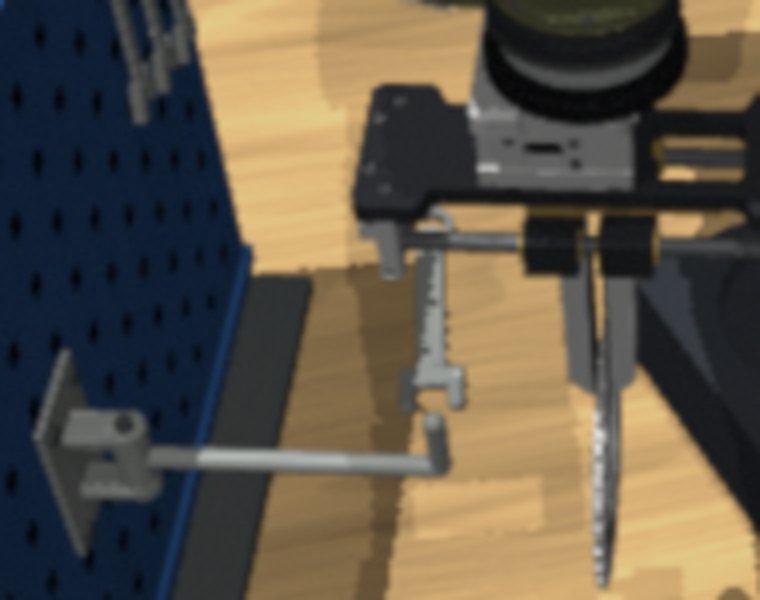

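View pics/t17c.png

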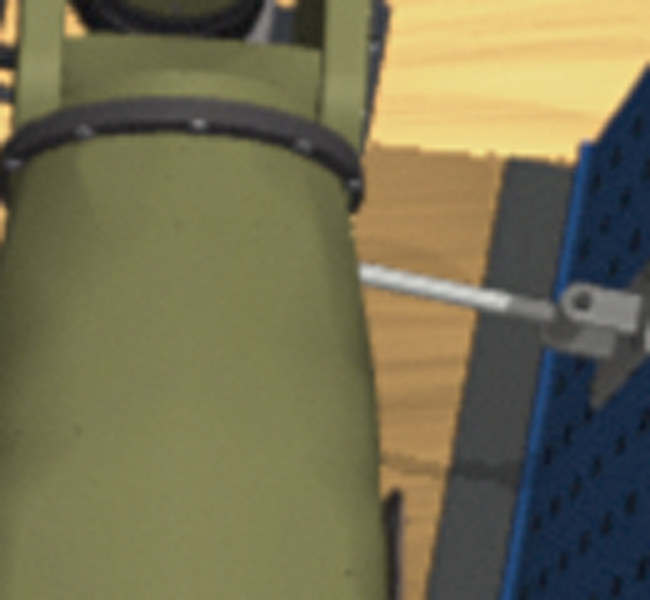

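View pics/wrist17.png

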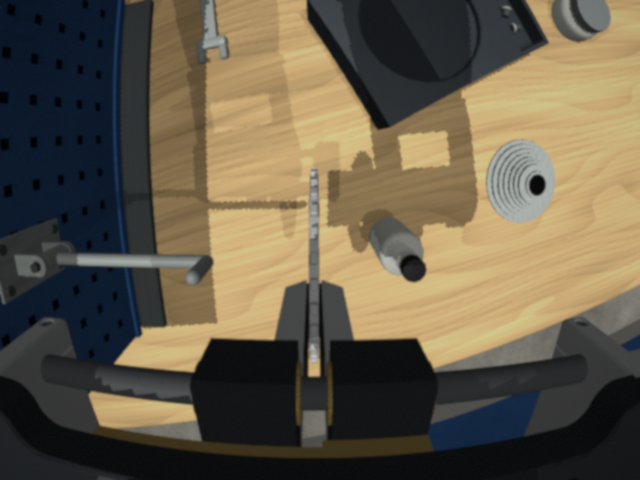

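```bash
python3 - <<'E'
from h import *
s=st();R0=rot(s['eef_rot']);p0=s['eef_pos'];print(p0)
for dx in(32,36.5,40):
  b=p0+R0@[dx+63,0,0.5]; print(dx,b.round(1),((proj('side',b)-(150,180))*4).round())
lip=[655.1,-130.5]
print('lip top/base pred',[((proj('side',np.r_[lip,z])-(150,180))*4).round() for z in(237,200)])
q=onz('wrist',207,262,205);d=q[:2]-pin;print('lip base',q,'r',d@o_,'yy',d@yp)
q=onz('wrist',195,281,235);d=q[:2]-pin;print('lip top',q,'r',d@o_,'yy',d@yp)
q=onz('wrist',75,259,205);d=q[:2]-pin;print('bar near pin',q,'r',d@o_,'yy',d@yp)
d=p0[:2]-pin;print('tool r',d@o_,'yy',d@yp)
o1,d1=ray('wrist',313.6,168);o2,d2=ray('wrist',313.6,362)
o=R0.T@(o1-p0);a=R0.T@d1;b=R0.T@d2
a=a[[0,2]]/np.hypot(a[0],a[2]);b=b[[0,2]]/np.hypot(b[0],b[2])
bis=(a+b)/np.linalg.norm(a+b);half=np.arccos(a@b)/2
print('wrist',o[[0,2]]+bis*63/np.sin(half))
E
```

```text
[676.28649404 -56.56890293 254.23163538]
32 [677.  -56.7 159.2] [612. 522.]
36.5 [677.  -56.7 154.7] [613. 528.]
40 [677.1 -56.7 151.2] [613. 532.]
lip top/base pred [array([433., 414.]), array([440., 464.])]
lip base [ 655.95794765 -128.03715708  205.        ] r 141.37905632983856 yy 0.6906562793823827
lip top [ 658.67706449 -128.70898559  235.        ] r 141.49980107922022 yy 3.489040525526796
bar near pin [ 623.19302374 -238.14985761  205.        ] r 26.491582823025734 yy 0.24616049378219754
tool r 215.6824788204251 yy 0.07961585586550268
wrist [39.11832093 -1.37201782]
```

```bash
python3 - <<'E'
from h import *
c=calibration('side'); calibration=lambda n:c
import h; h.calibration=lambda n:c
p0=np.array([676,-56.6,253.]);R0=axes([0,0,-1],np.r_[o_,0])
for dx in(30,36.5,43):
 for dz in(-3,3):
  P=[(proj('side',p0+R0@[dx+63*np.cos(a),0,dz+63*np.sin(a)])-(150,180))*4 for a in np.linspace(0,6.28,90)]
  P=np.array(P);i=P[:,1].argmax();print(dx,dz,P[i].round(),P[P[:,1].argmin()].round())
E
```

```text
30 -3 [603. 574.] [613. 290.]
30 3 [602. 586.] [612. 301.]
36.5 -3 [603. 582.] [613. 300.]
36.5 3 [602. 594.] [612. 310.]
43 -3 [604. 591.] [614. 309.]
43 3 [603. 602.] [613. 320.]
```

Heights and lateral offsets agree: ring centre z≈216, about 10 mm clearance over the lip top and under the bar. I pass the opening over the lip.

```bash
python3 -m handwheel '[[0,0,0,0,-0.1,0.006,0],[0,0,0,0,-0.17,0.006,0],[0,0,0,0,-0.22,0.006,0],[0,0,0,0,-0.26,0.006,0],[0,0,0,0,-0.3,0.006,0],[0,0,0,0,-0.3,0.006,0]]'
python3 - <<'E'
from h import *
for n in ('wrist','side'): cv2.imwrite(f'pics/{n}18.png',camera(n)[:,:,::-1])
s=st();d=s['eef_pos'][:2]-pin
print(s['eef_pos'],s['wrist_force'],d@o_,d@yp)
crop('pics/side18.png','pics/s18c.png',150,180,190,150,4)
E
```

```text
clock: 19.0
eef_pos: [652.8, -144.2, 254.2]
eef_rot: [0.201, 1.568, -0.082]
wrist_force: [-0.4, -0.2, -1.2]
finger_gap: 4.2
[ 653.04080705 -143.28097514  254.15920906] [-0.16877091  0.52120888 -0.94670032] 125.92991343988115 2.1825029424060958
```

View pics/s18c.png

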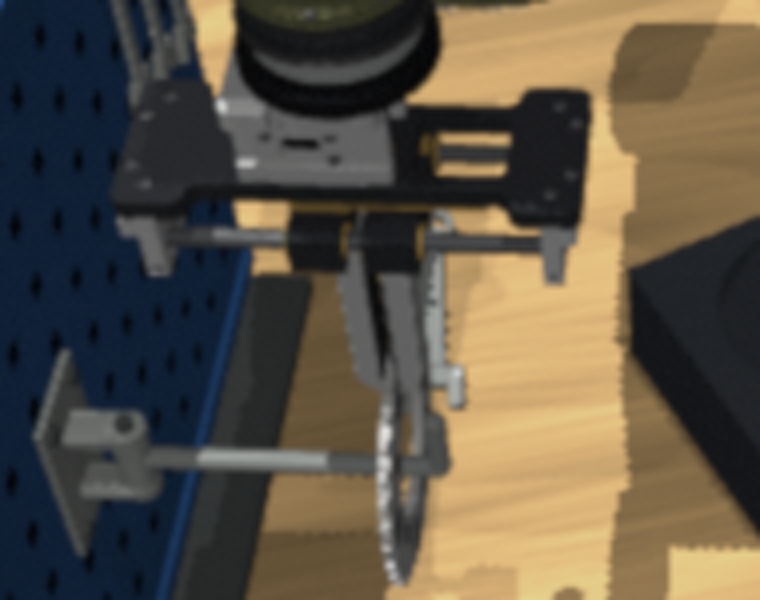

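View pics/wrist18.png

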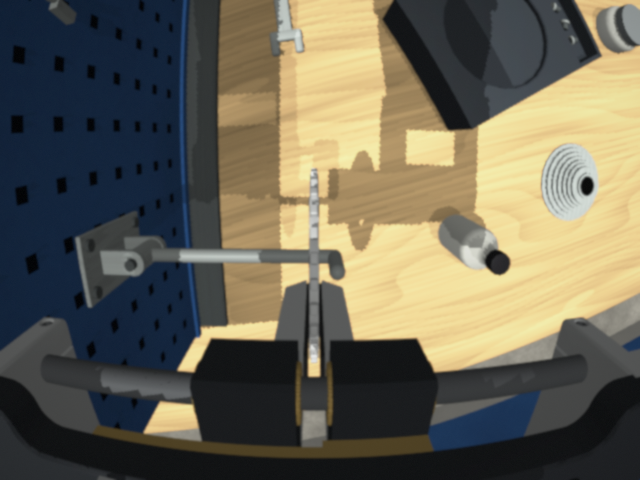

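The bar now passes through the opening, with the lip outside it. I move in to the middle of the bar, then lower.

```bash
python3 -m handwheel '[[0,0,0,0,-0.06,0,0],[0,0,0,0,-0.11,0,0],[0,0,0,0.04,-0.11,0,0],[0,0,0,0.08,-0.11,0,0],[0,0,0,0.12,-0.11,0,0],[0,0,0,0.125,-0.11,0,0]]'; python3 -m handwheel '[[0,0,0,0.006,0,0,0],[0,0,0,0.008,0,0,0]]'
python3 - <<'E'
from h import *
for n in ('wrist','side'): cv2.imwrite(f'pics/{n}19.png',camera(n)[:,:,::-1])
s=st();d=s['eef_pos'][:2]-pin
print(s['eef_pos'],s['wrist_force'],d@o_,d@yp)
crop('pics/side19.png','pics/s19c.png',150,180,190,150,4)
E
```

```text
clock: 19.85
eef_pos: [643.7, -174.5, 215.2]
eef_rot: [0.865, 1.57, 0.583]
wrist_force: [0.5, 0.4, -0.8]
finger_gap: 4.6
clock: 20.1
eef_pos: [643.8, -174.4, 212.9]
eef_rot: [0.758, 1.57, 0.477]
wrist_force: [-0.1, 0.2, -0.2]
finger_gap: 4.3
[ 643.76552961 -174.48173978  213.01131424] [-0.20507262 -0.08402659 -1.74674517] 93.37866909043629 2.064961961914822
```

View pics/s19c.png

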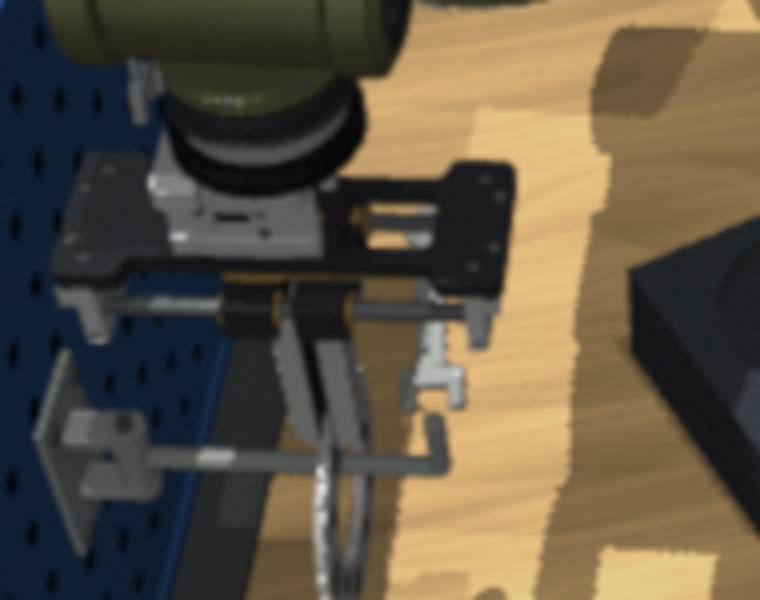

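```bash
for i in 1 2 3; do python3 -m handwheel '[[0,0,0,0.005,0,0,0],[0,0,0,0.005,0,0,0]]' | grep -E 'pos|force'; done
```

```text
eef_pos: [643.8, -174.5, 211.5]
wrist_force: [0.4, 0.1, -1.1]
eef_pos: [643.9, -174.5, 210.7]
wrist_force: [-1.2, -0.1, 4.1]
eef_pos: [644.1, -174.6, 210.5]
wrist_force: [-2.1, 0.9, 8.1]
```

The ring now rests on the bar (+8 N). Releasing.

```bash
python3 -m handwheel '[[0,0,0,-0.001,0,0,0.03],[0,0,0,-0.001,0,0,0.06],[0,0,0,-0.001,0,0,0.1],[0,0,0,-0.001,0,0,0.15],[0,0,0,-0.001,0,0,0.25],[0,0,0,-0.001,0,0,0.35],[0,0,0,-0.001,0,0,0.35]]' 10
python3 - <<'E'
from h import *
for n in ('wrist','side'): cv2.imwrite(f'pics/{n}20.png',camera(n)[:,:,::-1])
crop('pics/side20.png','pics/s20c.png',150,180,190,180,3)
E
```

```text
clock: 21.82
eef_pos: [644.1, -174.6, 210.8]
eef_rot: [0.191, 1.567, -0.091]
wrist_force: [-1.1, -0.2, 0.6]
finger_gap: 32.4
```

View pics/s20c.png

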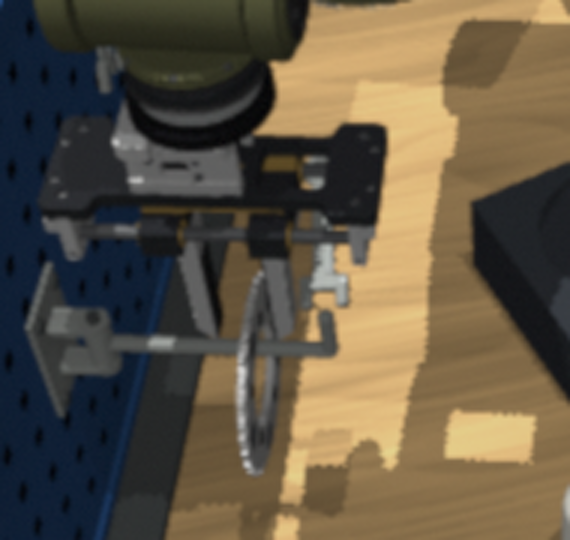

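View pics/wrist20.png

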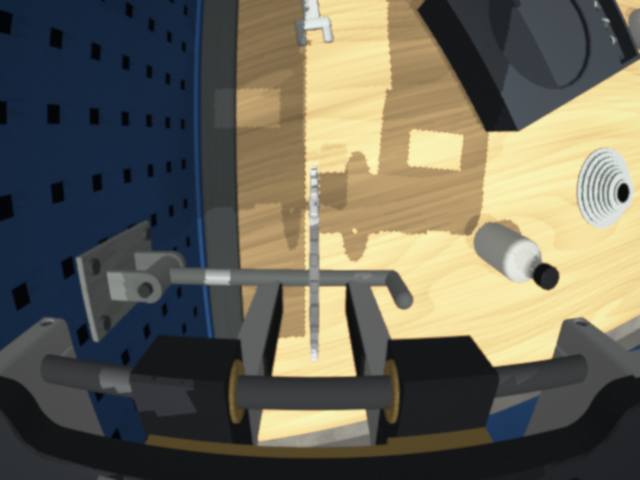

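The ring hangs free at column 314, midway between the open fingers. I withdraw straight up, then away from the panel.

```bash
python3 -m handwheel '[[0,0,0,-0.05,0,0,0.35],[0,0,0,-0.15,0,0,0.35],[0,0,0,-0.3,0,0,0.35],[0,0,0,-0.45,0,0,0.35],[0,0,0,-0.45,0.2,-0.1,0.35],[0,0,0,-0.45,0.4,-0.2,0.35],[0,0,0,-0.45,0.6,-0.4,0.35],[0,0,0,-0.45,0.75,-0.6,0.35],[0,0,0,-0.45,0.75,-0.6,0.35],[0,0,0,-0.45,0.75,-0.6,0.35]]'
python3 - <<'E'
from h import *
for n in ('side','top'): cv2.imwrite(f'pics/{n}21.png',camera(n)[:,:,::-1])
crop('pics/side21.png','pics/s21c.png',130,180,190,180,3)
crop('pics/top21.png','pics/t21c.png',380,120,130,120,5)
E
```

```text
clock: 23.18
eef_pos: [532.1, 93.6, 347.3]
eef_rot: [0.284, 1.564, 0.006]
wrist_force: [-0.4, 0.1, -0.1]
finger_gap: 32.8
```

View pics/s21c.png

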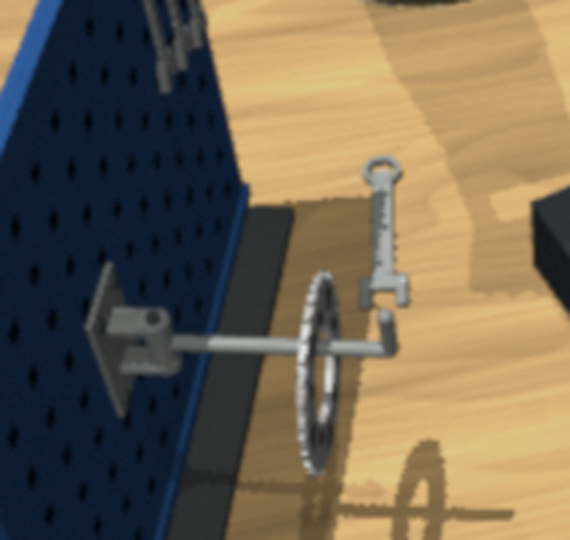

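View pics/top21.png

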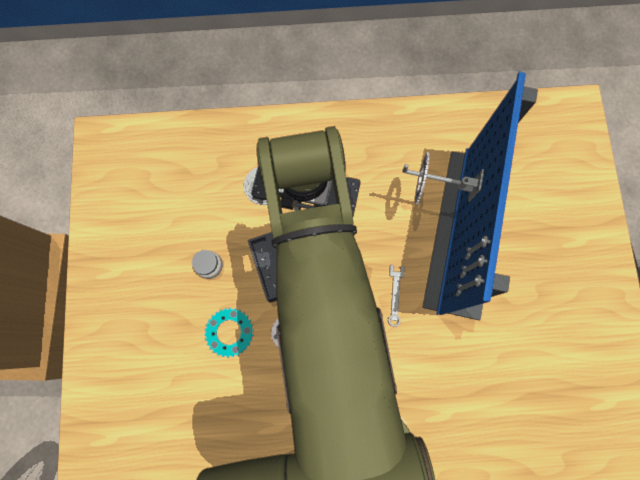

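View pics/side21.png

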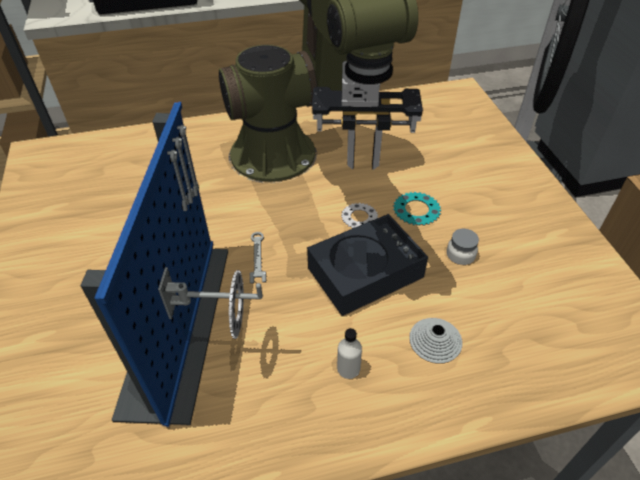

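The ring hangs on the bar behind the lip and nothing else appears moved. I check that it is still and measure the hook angle.

```bash
python3 -m handwheel '[[0,0,0,0,0,0,0.35],[0,0,0,0,0,0,0.35],[0,0,0,0,0,0,0.35],[0,0,0,0,0,0,0.35],[0,0,0,0,0,0,0.35],[0,0,0,0,0,0,0.35],[0,0,0,0,0,0,0.35],[0,0,0,0,0,0,0.35]]' | grep -E "clock|force"
python3 - <<'E'
from h import *
for n in ('side','top'): cv2.imwrite(f'pics/{n}22.png',camera(n)[:,:,::-1])
a=cv2.imread('pics/side21.png').astype(int);b=cv2.imread('pics/side22.png').astype(int)
d=abs(a-b).max(2)[180:360,130:320];print('diff px in hook region >40:',(d>40).sum(),d.max())
a=cv2.imread('pics/side0.png').astype(int);d=(abs(a-b).max(2)>60).astype(np.uint8)
n,l,s,c=cv2.connectedComponentsWithStats(d)
print([tuple(x) for x in s[1:] if x[4]>40])
crop('pics/top22.png','pics/t22c.png',390,140,100,80,6)
E
```

```text
clock: 24.28
wrist_force: [-0.1, 0.4, 0.6]
diff px in hook region >40: 0 21
[(np.int32(256), np.int32(0), np.int32(46), np.int32(35), np.int32(467)), (np.int32(429), np.int32(0), np.int32(26), np.int32(13), np.int32(148)), (np.int32(460), np.int32(0), np.int32(64), np.int32(47), np.int32(2020)), (np.int32(326), np.int32(7), np.int32(14), np.int32(44), np.int32(360)), (np.int32(452), np.int32(39), np.int32(78), np.int32(70), np.int32(1314)), (np.int32(353), np.int32(41), np.int32(30), np.int32(9), np.int32(84)), (np.int32(344), np.int32(49), np.int32(48), np.int32(36), np.int32(813)), (np.int32(314), np.int32(51), np.int32(7), np.int32(11), np.int32(50)), (np.int32(220), np.int32(82), np.int32(15), np.int32(38), np.int32(136)), (np.int32(295), np.int32(90), np.int32(127), np.int32(44), np.int32(2498)), (np.int32(296), np.int32(108), np.int32(20), np.int32(27), np.int32(391)), (np.int32(322), np.int32(113), np.int32(19), np.int32(7), np.int32(106)), (np.int32(342), np.int32(115), np.int32(48), np.int32(17), np.int32(408)), (np.int32(355), np.int32(116), np.int32(20), np.int32(5), np.in
[... 209 characters left out ...]
32(21), np.int32(319)), (np.int32(319), np.int32(133), np.int32(136), np.int32(167), np.int32(4556)), (np.int32(405), np.int32(139), np.int32(122), np.int32(43), np.int32(2756)), (np.int32(293), np.int32(167), np.int32(19), np.int32(13), np.int32(77)), (np.int32(331), np.int32(237), np.int32(56), np.int32(42), np.int32(1308)), (np.int32(186), np.int32(238), np.int32(21), np.int32(49), np.int32(169)), (np.int32(189), np.int32(271), np.int32(51), np.int32(57), np.int32(367)), (np.int32(240), np.int32(285), np.int32(23), np.int32(14), np.int32(119)), (np.int32(233), np.int32(321), np.int32(8), np.int32(9), np.int32(52)), (np.int32(244), np.int32(327), np.int32(57), np.int32(51), np.int32(651))]
```

View pics/t22c.png

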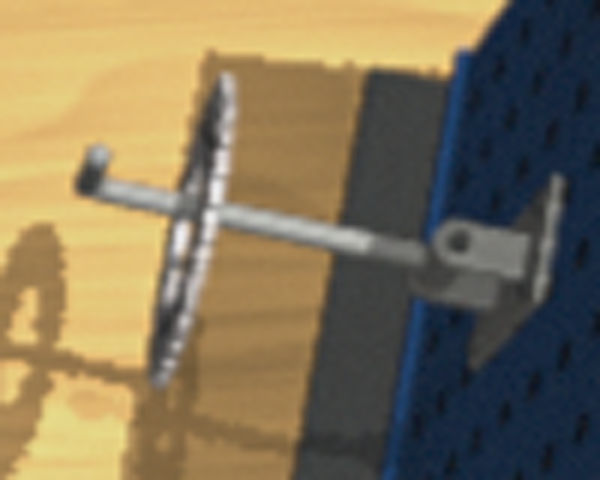

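The lip is at top (406.2,165.8), against (406.4,165.6) at the stop, so the hook has not moved. The ring is still.

```bash
python3 -c "
from cell import order
print(order.sign_off())"
```

```text
the job is handed in; nothing more can be done
None
```

The chainring is hanging by its centre opening on the hook's bar, behind the lip, and I handed the job in at about 24 s. I swung the hook out to its stop, tipped the ring up in its tray, took it by the raised rim and hung it about 93 mm from the pin.

**Last checks**
- **Hook:** I measured 1.575 rad after pushing it to its stop. The lip was within 0.2 px of that position just before hand-in.
- **Ring:** there was no visible movement between two pictures about 1 s apart. The robot was well clear and the wrist force was about zero.
- **Other things:** comparing the side view with the start showed no displacement of the oil, grease, cassette or spanner. In that view the turquoise and small rings also looked unmoved.

**What went wrong or disagreed**
- **First push:** the fingers rode over the lip and nudged the hook only slightly. In the camera views the fingertips sat about 9 mm behind the TCP, not 8 mm ahead as stated. I repeated the push about 17 mm deeper and it worked.
- **Force at the stop:** the wrist force peaked at about 39 N as the hook met its stop, well under the 120 N limit. The fingers made that contact, not the gripper's body.
- **Ring position:** the camera views disagreed by 2 to 5 mm on where the leaning ring lay, so I corrected the grasp from the wrist view.

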